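# Hang the measuring scoops on the revolving stand

## Robot

A 6-joint arm with a two-finger parallel gripper is mounted at the origin on a cart in front of the work surface, level with it; the furniture and walls round the work are solid. World frame = base frame: x ahead of the robot, y to its left, z up, the work surface at z = 0. Lengths are in m, angles in rad, forces in N, time in s.
With the tool pointing down it reaches from about 0.35 to 0.775 m from the base axis. Payload 5.5 kg.
Tool frame: the origin (TCP) lies midway between the tips of the shut fingers; the grasp point (between the pads) lies 19 mm behind it; z points along the fingers, y is the line along which they close (so a half turn about z gives the same grasp; the last joint's range is limited). The gripper opens to 85 mm and grips with 20 to 120 N. Pads are 22 mm wide; open, the fingers measure 114 mm over their backs; the gripper's body (76 mm by 85 mm) begins 54 mm behind the grasp point. The pads swing forward as they close: fully open they stand 13 mm farther back than shut.
Start: joints at [-1.276, 0.313, 0.046, 1.304, 0, 1.431], TCP at [0.242, -0.522, 0.231] pointing down, gripper open.
Joint ranges: [-2.76, 2.76], [-0.86, 1.69], [-1.03, 1.26], [-2.2, 2.34], [-1.47, 1.5], [-3.14, 3.14]. Speed limits (rad/s): [2.57, 2.57, 3.14, 3.14, 3.14, 3.14].

## Interface

Orientations are given as [roll, pitch, yaw] about the fixed x, y, z axes, in that order (R = Rz(yaw) Ry(pitch) Rx(roll)).
In Python, from bench import * gives the robot as it stands.
- The arm moves only by the tool move_arm, never from a script. Its argument "rows" is a list of rows, each an object of numbers: "wx", "wy", "wz": the turn, a rotation vector about the tool's x, y, z in degrees; "tx", "ty", "tz": the shift along the tool's x, y, z in m; "fingers": the closure, from 0 (fully open) to 1 (shut). In form: [{"wx": .., "wy": .., "wz": .., "tx": .., "ty": .., "tz": .., "fingers": ..}, ...]. A call has 1 to 12 rows; each row is the pose to reach, as a shift and turn from the pose commanded when the call began, along the tool's axes at that moment; what a row does not reach only later rows make up. A row lasts 1/10 s, in which the tool goes at most 50 mm and 8.59 degrees, less where a joint would pass 70% of its speed; a pose out of reach is approached as far as the arm can. A call with a gripper value outside its range is refused whole. The fingers move at their own pace and stop on an object; "grip_force" is the grip in N (left out, the last holds). Time passes only in rows, so rows that repeat a pose let the fingers close. It gives the time, the measured TCP pose, the force, the opening and the grip force at its end, in the units of the state.
- sense(): the state, without advancing time (a new reading comes with each control period).
- get_image(name): name is "side" or "top" or "wrist"; returns a dict with "image" (480x640x3 uint8, blue, green, red), "depth" (480x640 float32, m along the optical axis (not along the pixel's ray), 0 where there is no reading), "fx", "fy", "cx", "cy" (pixels), "k1" (the pictures are not rectified: a ray, as slopes to the right and down, at radius r is drawn at 1 + k1 r^2 times it, then the intrinsics apply), "R" (3x3) and "t" (3): a world point X has camera coordinates R X + t; the wrist camera has in their place "tool_from_camera" (4x4, takes a point from camera to tool coordinates, whose origin is the TCP and whose axes are the flange's). Camera axes: x right, y down, z forward; pixel columns grow to the right and rows downward; lengths in m; the calibration is good to about 2 mm. A picture is of the moment at which its call begins: read the wrist's pose just before it.
- finish_job(): hands the job in; it is judged then, once.
The state is a dict: "time_s": time; "joint_pos": joint angles; "qd": joint speeds; "tau": joint torques, N m; "tool_pos": TCP position; "eef_rot": TCP orientation; "force": force on the tool from outside, world axes, zero at the start; "ft_torque": the same for the moment, N m; "width": opening from 0.0 (shut) to 1.0 (fully open); "grasp_force": force on a finger pad.
Only numpy, scipy, OpenCV 4.12 (cv2) and the standard library are available. Lean on these libraries where they do the work, as an engineer would, in place of code of your own. Each camera call takes 0.05 s, during which the arm holds its last target. There are 200 camera calls.

## Task

Turn the hanging stand until its handle stands over the brass mark on the base, so that its two slanted pegs point left and right. Then hang each measuring scoop by its eyelet on the peg with the collar of its own colour, slid fully down to the collar, and let go; leave the stand turned that way and the cup, jar and tub where they are.

Things in the scene. Friction and masses are not known exactly. Their poses are not given: they have to be found in the camera images.
- blue_scoop: The blue measuring scoop, 137 mm long, 70 g: round cup (rim 48 mm across, 35 mm high, heavy bottom) standing on the worktop, level straight handle from its rim, eyelet at the end. Origin under mid-handle, at the cup's underside; x along the handle to the eyelet, z up. Cup axis at x = -55 mm, eyelet at +45 mm. The eyelet starts pointing away from the robot within 15 degrees.
- blue_grip (a point): Middle of the blue scoop's handle, 30 mm above the cup's underside (axes as blue_scoop). The handle is 14 mm wide and 10 mm thick and free to grip for about 22 mm either way along x; the eyelet's centre lies 45 mm along +x of this point, in the same plane.
- blue_eye (a point): Centre of the blue scoop's eyelet (half its thickness): a ring 27 mm outside, 15 mm clear hole, 10 mm thick, hole axis along the scoop's z. Axes as blue_scoop.
- blue_peg (a point): Slanted steel peg with blue collar (28 mm), the left one seen from the robot once the handle is at the mark. 9 mm thick, 50 mm long, tapered tip. Origin at the root on the collar's face, 34 mm from the post's axis, 135 mm up; z out along the peg, 50 degrees above level, radial from the post. An eyelet can lean about 25 degrees on it; home, its centre is 5 to 12 mm up the peg; let go, it stays.
- orange_scoop: The orange measuring scoop, 137 mm long, 70 g: round cup (rim 48 mm across, 35 mm high, heavy bottom) standing on the worktop, level straight handle from its rim, eyelet at the end. Origin under mid-handle, at the cup's underside; x along the handle to the eyelet, z up. Cup axis at x = -55 mm, eyelet at +45 mm. The eyelet starts pointing away from the robot within 15 degrees.
- orange_grip (a point): Middle of the orange scoop's handle, 30 mm above the cup's underside (axes as orange_scoop). The handle is 14 mm wide and 10 mm thick and free to grip for about 22 mm either way along x; the eyelet's centre lies 45 mm along +x of this point, in the same plane.
- orange_eye (a point): Centre of the orange scoop's eyelet (half its thickness): a ring 27 mm outside, 15 mm clear hole, 10 mm thick, hole axis along the scoop's z. Axes as orange_scoop.
- orange_peg (a point): Slanted steel peg with orange collar (28 mm), the right one seen from the robot once the handle is at the mark. 9 mm thick, 50 mm long, tapered tip. Origin at the root on the collar's face, 34 mm from the post's axis, 135 mm up; z out along the peg, 50 degrees above level, radial from the post. An eyelet can lean about 25 degrees on it; home, its centre is 5 to 12 mm up the peg; let go, it stays.
- stand_head (a joint): Turn of the stand's white head about its upright axis, rad, anticlockwise from above, range -1.5 to 1.5. It is turned by its handle with light friction (0.15 N m) and stays where it is left. At 0 the handle stands over the brass mark on the base's front, and the two pegs point left and right of it, each 75 degrees from the mark; it starts at 0.5 to 1.1.
- stand_handle (a point): Point on the axis of the upright white grip (17 mm thick, from 28 to 87 mm high) at the end of the level steel arm that turns the head; this point is 62 mm above the worktop, 75 mm from the post's axis. The arm, 35 mm high, runs from the post to it, midway between the pegs. Clear the post with the gripper: the head is 30 mm thick and 187 mm high. Axes turn with the head.
- stand: The stand itself, fixed to the worktop: round dark steel base 120 mm across with a small brass mark on its front edge, upright post. Origin on the worktop on the post's axis; -x points to the brass mark (towards the robot within 9 degrees).
- espresso_cup_mid (a point): Bystander: small white striped cup with an ear, 63x90x49 mm, loose; half-way up it.
- honey_jar_mid (a point): Bystander: glass jar with a green lid, 59 mm across, 85 mm high, loose; its centre.
- creamer_0_mid (a point): Bystander: pink tub, 72 mm across, 71 mm high, loose; its centre.
Not all that is in view belongs to the job. There is more than one size of the blue_scoop; the job needs the larger. Of the things that look like the orange_scoop, the larger one is meant.

How it is judged:
On the way, in this order (a step that is already met when the one before it is completed fails the run):
1. the stand is turned so that its handle stands over the brass mark (joint within 0.22 rad of 0) (value of joint stand_head between -0.22 and 0.22 rad), for 0.2 s.
2. one scoop hangs released on the peg of its colour, down at the collar, the handle still over the mark (all of step 1 and ((x of blue_eye in the frame of blue_peg between -0.008 and 0.008 m and y of blue_eye in the frame of blue_peg between -0.008 and 0.008 m and z of blue_eye in the frame of blue_peg between 0 and 0.02 m and contact force between the fingers and blue_scoop below 0.1 N) or (x of orange_eye in the frame of orange_peg between -0.008 and 0.008 m and y of orange_eye in the frame of orange_peg between -0.008 and 0.008 m and z of orange_eye in the frame of orange_peg between 0 and 0.02 m and contact force between the fingers and orange_scoop below 0.1 N))), for 0.2 s.
At the end, for the whole second after the job is handed in: Both scoops hang at rest (under 0.03 m/s), each with its eyelet threaded on the peg of its own colour (eyelet centre within 8 mm of the peg's axis either way and no more than 20 mm up from the collar's face), and the head is turned with the handle within 0.22 rad of the brass mark (all of step 1 and x of blue_eye in the frame of blue_peg between -0.008 and 0.008 m and y of blue_eye in the frame of blue_peg between -0.008 and 0.008 m and z of blue_eye in the frame of blue_peg between 0 and 0.02 m and x of orange_eye in the frame of orange_peg between -0.008 and 0.008 m and y of orange_eye in the frame of orange_peg between -0.008 and 0.008 m and z of orange_eye in the frame of orange_peg between 0 and 0.02 m and linear speed of each of blue_scoop, orange_scoop below 0.03 m/s); the robot touches nothing.
It fails at once if the cup, the jar or the tub is moved more than 3 cm (distance of any of espresso_cup_mid, honey_jar_mid, creamer_0_mid from where it was at the start of the episode above 0.03 m).
It also fails if it takes over 72 s, if anything falls off the work surface, if the arm or the gripper's body presses on something with over 40 N, if the wrist force passes 120 N, or if a joint passes its speed limit or range.

## Working session

There is one attempt and no reset: what is moved stays moved. The work goes in short steps, Python scripts to look and compute and a tool call to move; the robot and the scene stay as the last step left them, time stands still between calls to the robot, and variables do not carry over. Pictures are saved under pics/ and viewed, at most 10 in all, crops included, and the job is handed in when it is done.

Besides the shell and the picture viewer there is one more tool, called after "Request:" as name([rows], argument=value, ...), one row to a line, values as JSON. move_arm: Moves the arm, as the interface text tells. Its arguments: {"type":"object","properties":{"rows":{"type":"array","items":{"type":"object","properties":{"wx":{"type":"number"},"wy":{"type":"number"},"wz":{"type":"number"},"tx":{"type":"number"},"ty":{"type":"number"},"tz":{"type":"number"},"fingers":{"type":"number"}}}},"grip_force":{"type":"number"}},"required":["rows"]}

```bash
ls; mkdir -p pics
python3 - <<'E'
from bench import *
import cv2, numpy as np, pickle
s=sense(); print(s)
for n in ("side","top"):
    g=get_image(n); pickle.dump(g,open(n+"0.pkl","wb")); cv2.imwrite(f"pics/{n}0.png",g["image"])
    print(n,g["fx"],g["cx"],g["cy"],g["k1"],(-g["R"].T@g["t"]).round(3),g["R"].round(2).tolist())
E
```

```text
pics
{'time_s': 0.0, 'joint_pos': array([-1.27559286e+00,  3.14004518e-01,  4.49711533e-02,  1.30360035e+00,
        2.06020295e-05,  1.43121495e+00]), 'qd': array([-4.66622548e-04,  5.09034680e-05, -3.49103592e-04,  2.39736122e-04,
       -1.20174863e-03, -1.80883453e-04]), 'tau': array([ 1.67680259e-04, -4.80633831e+01,  2.98529005e+01,  1.94834545e-02,
       -2.43677805e-04,  7.69909150e-07]), 'tool_pos': array([ 0.24205437, -0.52100254,  0.23040333]), 'eef_rot': array([-3.13977600e+00, -2.76034359e-04,  4.34784571e-01]), 'force': array([-0.02900986,  0.59094989,  0.04824211]), 'ft_torque': array([-0.02227113, -0.06572491,  0.05690371]), 'grasp_force': 0.0, 'width': 0.9993895919674466}
side 540.0152509180465 312.2518243282937 245.92505675581802 -0.10236383793004464 [-0.488  0.144  1.014] [[-0.14, -0.99, 0.01], [-0.66, 0.08, -0.75], [0.74, -0.11, -0.66]]
top 570.6399801599885 317.2761676580696 238.27692590334064 -0.09308875690299653 [0.45  0.003 1.613] [[0.0, -1.0, 0.02], [-1.0, -0.0, -0.05], [0.05, -0.02, -1.0]]
```

View pics/side0.png

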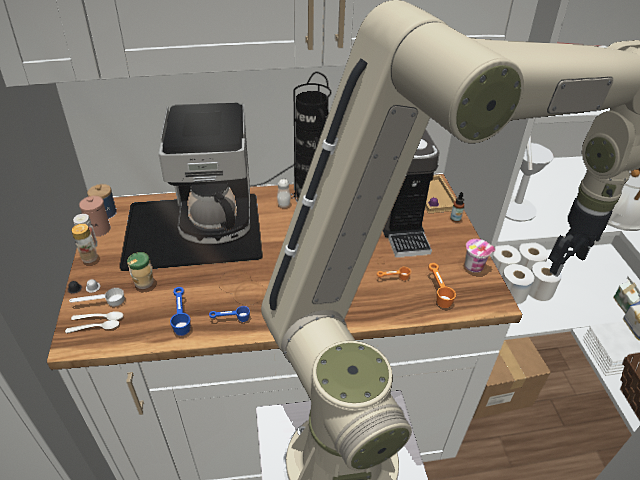

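View pics/top0.png

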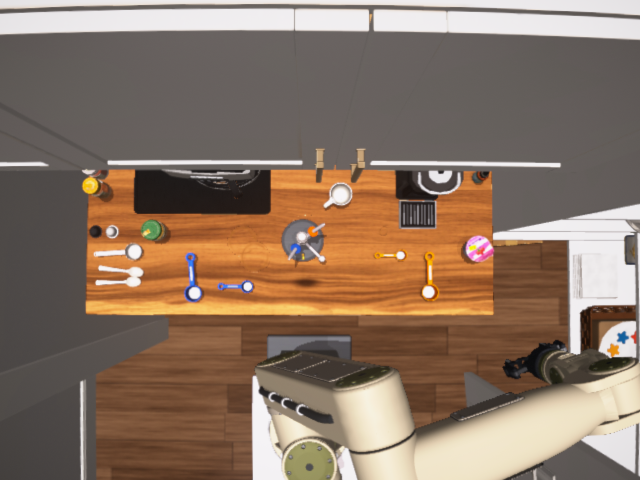

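The side view shows the large blue scoop (cup 181,326; eyelet 179,293) and large orange scoop (cup 446,297; eyelet 434,268); the arm hides the stand. The top view shows the stand at (303,240), its handle near (322,260), the large blue scoop with its cup at (194,293) and the large orange with its cup at (429,293). The jar is at (152,231), the cup at (340,195) and the tub at (480,249).

```bash
cat > h.py <<'E'
import cv2, numpy as np, pickle
from scipy.spatial.transform import Rotation as Rot
def pose(s):
    T=np.eye(4); T[:3,:3]=Rot.from_euler('xyz',s["eef_rot"]).as_matrix(); T[:3,3]=s["tool_pos"]; return T
def cam(g,T=None):            # world_from_camera
    C=np.eye(4)
    if "R" in g and g.get("R") is not None: C[:3,:3]=g["R"].T; C[:3,3]=-g["R"].T@g["t"]; return C
    return T@np.array(g["tool_from_camera"])
def rays(g,px):
    px=np.atleast_2d(np.float64(px)); d=(px-[g["cx"],g["cy"]])/[g["fx"],g["fy"]]
    u=d.copy()
    for _ in range(20): u=d/(1+g["k1"]*(u**2).sum(1,keepdims=True))
    return np.c_[u,np.ones(len(u))]
def world(g,C,px,depth): return (rays(g,px)*np.reshape(depth,(-1,1)))@C[:3,:3].T+C[:3,3]
def cloud(g,C,m):
    v,u=np.nonzero(m&(g["depth"]>0)); return world(g,C,np.c_[u,v],g["depth"][v,u])
def onplane(g,C,px,z):
    d=rays(g,px)@C[:3,:3].T; return C[:3,3]+d*((z-C[2,3])/d[:,2:])
def tri(g1,C1,p1,g2,C2,p2):   # closest points of two rays, and gap
    a=(rays(g1,p1)@C1[:3,:3].T)[0]; b=(rays(g2,p2)@C2[:3,:3].T)[0]; w=C2[:3,3]-C1[:3,3]
    k=np.linalg.lstsq(np.c_[a,-b],w,rcond=None)[0]
    x,y=C1[:3,3]+k[0]*a,C2[:3,3]+k[1]*b; return (x+y)/2,np.linalg.norm(x-y)
def hsv(g): return cv2.cvtColor(g["image"],cv2.COLOR_BGR2HSV)
def blue(g): h=hsv(g); return (h[...,0]>100)&(h[...,0]<128)&(h[...,1]>140)&(h[...,2]>50)
def orange(g): h=hsv(g); return (h[...,0]>3)&(h[...,0]<19)&(h[...,1]>190)&(h[...,2]>150)
def blobs(m,amin=60):
    n,l,st,c=cv2.connectedComponentsWithStats(m.astype(np.uint8)); return [(st[i],c[i].round(1),l==i) for i in range(1,n) if st[i,4]>amin]
def go(T,p,R):                # shift (tool axes) and rotvec (deg, tool axes) from T to p,R
    t=T[:3,:3].T@(np.array(p)-T[:3,3]); w=Rot.from_matrix(T[:3,:3].T@R).as_rotvec(degrees=True)
    print("t",t.round(4),"w",w.round(2),"rows>=",max(np.linalg.norm(t)/.05,np.linalg.norm(w)/8.59).round(1))
def down(yaw): return Rot.from_euler('xyz',[np.pi,0,yaw]).as_matrix()
E
python3 - <<'E'
from h import *
for n in ("top","side"):
    g=pickle.load(open(n+"0.pkl","rb")); C=cam(g)
    for nm,f in (("blue",blue),("orange",orange)):
        for st,c,m in blobs(f(g)):
            P=cloud(g,C,m); 
            if len(P)<20 or P[:,0].max()>1: continue
            e=np.linalg.eigh(np.cov(P[:,:2].T))[1][:,1]; e*=np.sign(e[0]); q=P[:,:2]@e
            print(n,nm,st.tolist(),c,"med",np.median(P,0).round(3),"yaw",np.arctan2(e[1],e[0]).round(3),"len",(np.percentile(q,99)-np.percentile(q,1)).round(3),"z",np.percentile(P[:,2],[5,50,95]).round(3))
g=pickle.load(open("top0.pkl","rb"))
im=g["image"]; cv2.imwrite("pics/stand_top.png",cv2.resize(im[205:285,260:350],None,fx=6.5,fy=6.5,interpolation=cv2.INTER_CUBIC))
for p in [(303,240),(322,260),(303,262)]: print(p,world(g,cam(g),p,g["depth"][p[1],p[0]]).round(3),onplane(g,cam(g),p,0).round(3))
E
```

```text
top blue [185, 253, 13, 48, 143] [190.6 274.5] med [0.436 0.326 0.034] yaw -0.001 len 0.129 z [0.024 0.034 0.04 ]
top blue [618, 332, 10, 11, 65] [622.2 337. ] med [ 0.218 -1.074 -0.276] yaw 1.42 len 0.036 z [-0.285 -0.276 -0.271]
top orange [422, 275, 18, 27, 129] [433.4 291.4] med [ 0.386 -0.352  0.017] yaw -0.23 len 0.071 z [-0.005  0.017  0.038]
top orange [608, 345, 10, 12, 64] [613.2 349.8] med [ 0.175 -1.039 -0.277] yaw 0.801 len 0.032 z [-0.284 -0.277 -0.27 ]
side blue [170, 287, 20, 48, 421] [179.8 315.5] med [0.396 0.326 0.031] yaw 0.079 len 0.135 z [0.012 0.031 0.038]
side blue [209, 306, 41, 16, 220] [233.7 313.4] med [0.399 0.185 0.022] yaw -1.553 len 0.093 z [0.008 0.022 0.028]
(303, 240) [[0.523 0.015 0.185]] [[0.533 0.017 0.   ]]
(322, 260) [[ 0.475 -0.035  0.088]] [[ 0.476 -0.037  0.   ]]
(303, 262) [[ 0.471  0.016 -0.005]] [[0.471 0.016 0.   ]]
```

View pics/stand_top.png

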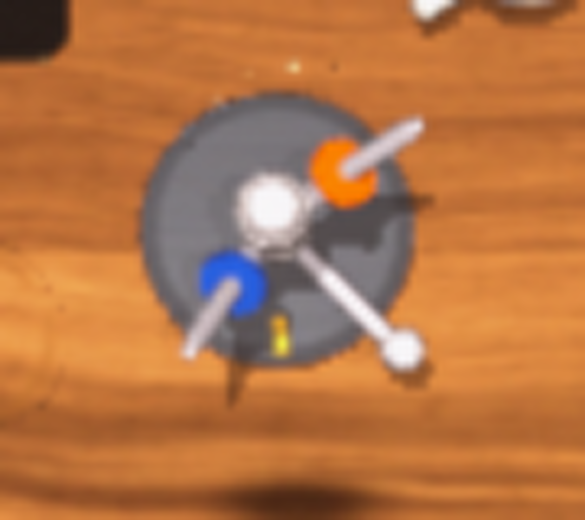

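The crop shows the post top at full-image (301.5,236.7), the handle top at (322,258.7), the brass mark at (303.2,256.8) and the base circle centred at (302.7,240.3).

Run:
```python
from bench import *
from h import *
g=pickle.load(open("top0.pkl","rb")); C=cam(g)
for nm,p,z in [("post",(301.5,236.7),.187),("base",(302.7,240.3),.008),("brass",(303.2,256.8),.01),("handle",(322,258.7),.087),("bluecol",(295.8,248.5),.138),("orcol",(312.8,231.5),.138)]: print(nm,onplane(g,C,p,z).round(4), g["depth"][int(p[1]),int(p[0])].round(3))
T=pose(sense()); go(T,[.42,0,.36],down(np.pi)); print(T.round(2).tolist())
```

```text
post [[0.5315 0.0187 0.187 ]] 1.428
base [[0.5316 0.0173 0.008 ]] 1.425
brass [[0.4851 0.0157 0.01  ]] 1.597
handle [[ 0.4784 -0.0352  0.087 ]] 1.527
bluecol [[0.5037 0.0339 0.138 ]] 1.472
orcol [[ 0.5478 -0.0099  0.138 ]] 1.477
t [ 0.3809 -0.3978 -0.1288] w [-1.0000e-02 -1.3000e-01 -1.5509e+02] rows>= 18.1
[[0.91, 0.42, -0.0, 0.24], [0.42, -0.91, 0.0, -0.52], [0.0, -0.0, -1.0, 0.23], [0.0, 0.0, 0.0, 1.0]]
```

Request:
move_arm([
  {"tx": 0.381, "ty": -0.398, "tz": -0.129, "wz": -155.1, "fingers": 0},
  {"tx": 0.381, "ty": -0.398, "tz": -0.129, "wz": -155.1},
  {"tx": 0.381, "ty": -0.398, "tz": -0.129, "wz": -155.1},
  {"tx": 0.381, "ty": -0.398, "tz": -0.129, "wz": -155.1},
  {"tx": 0.381, "ty": -0.398, "tz": -0.129, "wz": -155.1},
  {"tx": 0.381, "ty": -0.398, "tz": -0.129, "wz": -155.1},
  {"tx": 0.381, "ty": -0.398, "tz": -0.129, "wz": -155.1},
  {"tx": 0.381, "ty": -0.398, "tz": -0.129, "wz": -155.1},
  {"tx": 0.381, "ty": -0.398, "tz": -0.129, "wz": -155.1},
  {"tx": 0.381, "ty": -0.398, "tz": -0.129, "wz": -155.1},
  {"tx": 0.381, "ty": -0.398, "tz": -0.129, "wz": -155.1},
  {"tx": 0.381, "ty": -0.398, "tz": -0.129, "wz": -155.1},
])

```text
invalid input
```

Request:
move_arm([
  {"wx": 0, "wy": 0, "wz": -155.1, "tx": 0.381, "ty": -0.398, "tz": -0.129, "fingers": 0},
  {"wx": 0, "wy": 0, "wz": -155.1, "tx": 0.381, "ty": -0.398, "tz": -0.129, "fingers": 0},
  {"wx": 0, "wy": 0, "wz": -155.1, "tx": 0.381, "ty": -0.398, "tz": -0.129, "fingers": 0},
  {"wx": 0, "wy": 0, "wz": -155.1, "tx": 0.381, "ty": -0.398, "tz": -0.129, "fingers": 0},
  {"wx": 0, "wy": 0, "wz": -155.1, "tx": 0.381, "ty": -0.398, "tz": -0.129, "fingers": 0},
  {"wx": 0, "wy": 0, "wz": -155.1, "tx": 0.381, "ty": -0.398, "tz": -0.129, "fingers": 0},
  {"wx": 0, "wy": 0, "wz": -155.1, "tx": 0.381, "ty": -0.398, "tz": -0.129, "fingers": 0},
  {"wx": 0, "wy": 0, "wz": -155.1, "tx": 0.381, "ty": -0.398, "tz": -0.129, "fingers": 0},
  {"wx": 0, "wy": 0, "wz": -155.1, "tx": 0.381, "ty": -0.398, "tz": -0.129, "fingers": 0},
  {"wx": 0, "wy": 0, "wz": -155.1, "tx": 0.381, "ty": -0.398, "tz": -0.129, "fingers": 0},
  {"wx": 0, "wy": 0, "wz": -155.1, "tx": 0.381, "ty": -0.398, "tz": -0.129, "fingers": 0},
  {"wx": 0, "wy": 0, "wz": -155.1, "tx": 0.381, "ty": -0.398, "tz": -0.129, "fingers": 0},
])

```text
time_s: 1.3
tool_pos: [0.4208, 0.0036, 0.3612]
eef_rot: [3.14, 0.0, 2.246]
force: [0.6, -0.5, 0.3]
width: 0.999
grasp_force: 0.0
```

Request:
move_arm([
  {"wx": 0, "wy": 0, "wz": -96, "tx": 0, "ty": 0, "tz": 0, "fingers": 0},
  {"wx": 0, "wy": 0, "wz": -96, "tx": 0, "ty": 0, "tz": 0, "fingers": 0},
  {"wx": 0, "wy": 0, "wz": -96, "tx": 0, "ty": 0, "tz": 0, "fingers": 0},
  {"wx": 0, "wy": 0, "wz": -96, "tx": 0, "ty": 0, "tz": 0, "fingers": 0},
  {"wx": 0, "wy": 0, "wz": -96, "tx": 0, "ty": 0, "tz": 0, "fingers": 0},
  {"wx": 0, "wy": 0, "wz": -96, "tx": 0, "ty": 0, "tz": 0, "fingers": 0},
  {"wx": 0, "wy": 0, "wz": -96, "tx": 0, "ty": 0, "tz": 0, "fingers": 0},
  {"wx": 0, "wy": 0, "wz": -96, "tx": 0, "ty": 0, "tz": 0, "fingers": 0},
  {"wx": 0, "wy": 0, "wz": -96, "tx": 0, "ty": 0, "tz": 0, "fingers": 0},
  {"wx": 0, "wy": 0, "wz": -96, "tx": 0, "ty": 0, "tz": 0, "fingers": 0},
  {"wx": 0, "wy": 0, "wz": -96, "tx": 0, "ty": 0, "tz": 0, "fingers": 0},
  {"wx": 0, "wy": 0, "wz": -96, "tx": 0, "ty": 0, "tz": 0, "fingers": 0},
])

```text
time_s: 2.5
tool_pos: [0.4199, -0.0, 0.36]
eef_rot: [3.141, -0.0, -2.371]
force: [-1.2, 0.1, -0.8]
width: 1.002
grasp_force: 0.0
```

Run:
```python
from bench import *
from h import *
s=sense(); T=pose(s); print(s["joint_pos"].round(3),s["tool_pos"],s["eef_rot"])
g=get_image("wrist"); g2=get_image("side"); pickle.dump((T,g,g2),open("w1.pkl","wb")); cv2.imwrite("pics/w1.png",g["image"]); print({k:v for k,v in g.items() if k not in("image","depth")})
```

```text
[-0.192  0.004 -0.012  1.555 -0.    -0.962] [ 4.19906649e-01 -1.62111051e-05  3.59959919e-01] [ 3.14103430e+00 -4.71039484e-04 -2.37123661e+00]
{'fx': 339.24706397600386, 'fy': 339.24706397600386, 'cx': 315.5520688928065, 'cy': 246.28092684262649, 'k1': -0.01212038549664774, 'tool_from_camera': array([[ 5.82907595e-05, -9.46348456e-01, -3.23147949e-01,
         8.31879065e-02],
       [ 9.99999580e-01, -2.40318607e-04,  8.84164295e-04,
         8.87834415e-04],
       [-9.14385980e-04, -3.23147865e-01,  9.46348045e-01,
        -1.43056753e-01],
       [ 0.00000000e+00,  0.00000000e+00,  0.00000000e+00,
         1.00000000e+00]])}
```

View pics/w1.png

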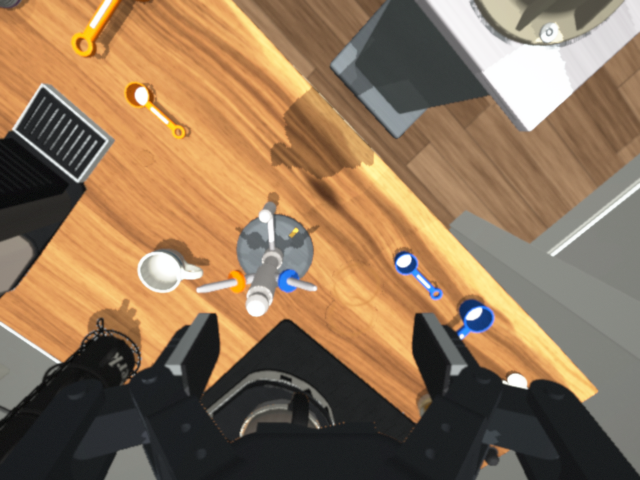

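The wrist view shows the handle top at (265,214), the post top at (257,302), the brass mark at (294,233), and the pegs with blue collar (288,280) and orange collar (237,281).

Run:
```python
from h import *
gt=pickle.load(open("top0.pkl","rb")); Ct=cam(gt); T,g,_=pickle.load(open("w1.pkl","rb")); C=cam(g,T)
for nm,a,b in [("handle",(322,258.7),(265,214)),("post",(301.5,236.7),(257,302)),("brass",(303.2,256.8),(294,233)),("bcol",(295.8,248.5),(288,280)),("ocol",(312.8,231.5),(237,281)),("base",(302.7,240.3),(275,248.5))]:
    p,e=tri(gt,Ct,a,g,C,b); print(nm,p.round(4),"gap",e.round(4),"wristdepth",world(g,C,b,g["depth"][int(b[1]),int(b[0])]).round(4))
```

```text
handle [ 0.4782 -0.0341  0.0751] gap 0.0028 wristdepth [[ 0.4746 -0.0334  0.0865]]
post [0.5319 0.0198 0.1712] gap 0.002 wristdepth [[0.5242 0.0174 0.1853]]
brass [0.4835 0.0173 0.0288] gap 0.0041 wristdepth [[0.4853 0.0208 0.0177]]
bcol [0.503  0.0351 0.1357] gap 0.0028 wristdepth [[0.501  0.0354 0.1389]]
ocol [ 0.5475 -0.0079  0.1327] gap 0.0043 wristdepth [[ 0.5435 -0.0068  0.1392]]
base [ 0.5315  0.0188 -0.0046] gap 0.0032 wristdepth [[0.5193 0.015  0.0296]]
```

Request:
move_arm([
  {"wx": 0, "wy": 0, "wz": 0, "tx": -0.0175, "ty": -0.065, "tz": 0.03, "fingers": 0},
  {"wx": 0, "wy": 0, "wz": 0, "tx": -0.0175, "ty": -0.065, "tz": 0.07, "fingers": 0},
  {"wx": 0, "wy": 0, "wz": 0, "tx": -0.0175, "ty": -0.065, "tz": 0.11, "fingers": 0},
  {"wx": 0, "wy": 0, "wz": 0, "tx": -0.0175, "ty": -0.065, "tz": 0.15, "fingers": 0},
  {"wx": 0, "wy": 0, "wz": 0, "tx": -0.0175, "ty": -0.065, "tz": 0.19, "fingers": 0.3},
  {"wx": 0, "wy": 0, "wz": 0, "tx": -0.0175, "ty": -0.065, "tz": 0.22, "fingers": 0.3},
  {"wx": 0, "wy": 0, "wz": 0, "tx": -0.0175, "ty": -0.065, "tz": 0.25, "fingers": 0.3},
  {"wx": 0, "wy": 0, "wz": 0, "tx": -0.0175, "ty": -0.065, "tz": 0.27, "fingers": 0.3},
  {"wx": 0, "wy": 0, "wz": 0, "tx": -0.0175, "ty": -0.065, "tz": 0.29, "fingers": 0.3},
  {"wx": 0, "wy": 0, "wz": 0, "tx": -0.0175, "ty": -0.065, "tz": 0.3, "fingers": 0.3},
  {"wx": 0, "wy": 0, "wz": 0, "tx": -0.0175, "ty": -0.065, "tz": 0.31, "fingers": 0.3},
  {"wx": 0, "wy": 0, "wz": 0, "tx": -0.0175, "ty": -0.065, "tz": 0.31, "fingers": 0.3},
])

```text
time_s: 3.8
tool_pos: [0.4773, -0.0345, 0.0495]
eef_rot: [3.14, -0.001, -2.374]
force: [-0.2, -0.6, 0.2]
width: 0.699
grasp_force: 0.0
```

Run:
```python
from bench import *
from h import *
s=sense(); T=pose(s); print(s["tool_pos"],s["eef_rot"][2],s["force"],s["width"])
c=np.array([.5315,.0185]); a1=0.02
for k in np.arange(1,7):
    a=.785+(a1-.785)*k/6; p=[*(c-.075*np.array([np.cos(a),np.sin(a)])),T[2,3]]; go(T,p,down(np.pi+a))
```

```text
[ 0.47730513 -0.03452526  0.04945719] -2.373773123495549 [-0.16565956 -0.55151621  0.23952092] 0.6986555472084875
t [-0.0013  0.0088  0.    ] w [ 0.07 -0.06  6.32] rows>= 0.7
t [-0.0029  0.0182  0.    ] w [ 0.07 -0.06 13.63] rows>= 1.6
t [-0.0058  0.0273  0.    ] w [ 0.06 -0.06 20.93] rows>= 2.4
t [-0.0097  0.036   0.    ] w [ 0.06 -0.07 28.24] rows>= 3.3
t [-0.0148  0.0441  0.    ] w [ 0.05 -0.07 35.54] rows>= 4.1
t [-0.0208  0.0515  0.    ] w [ 0.05 -0.08 42.85] rows>= 5.0
```

Request:
move_arm([
  {"wx": 0, "wy": 0, "wz": 0, "tx": 0, "ty": 0, "tz": 0, "fingers": 1},
  {"wx": 0, "wy": 0, "wz": 0, "tx": 0, "ty": 0, "tz": 0, "fingers": 1},
  {"wx": 0, "wy": 0, "wz": 0, "tx": 0, "ty": 0, "tz": 0, "fingers": 1},
  {"wx": 0, "wy": 0, "wz": 0, "tx": 0, "ty": 0, "tz": 0, "fingers": 1},
  {"wx": 0, "wy": 0, "wz": 3, "tx": -0.0005, "ty": 0.0045, "tz": 0, "fingers": 1},
  {"wx": 0, "wy": 0, "wz": 6.3, "tx": -0.0013, "ty": 0.009, "tz": 0, "fingers": 1},
  {"wx": 0, "wy": 0, "wz": 13.6, "tx": -0.003, "ty": 0.018, "tz": 0, "fingers": 1},
  {"wx": 0, "wy": 0, "wz": 20.9, "tx": -0.006, "ty": 0.0273, "tz": 0, "fingers": 1},
  {"wx": 0, "wy": 0, "wz": 28.2, "tx": -0.0097, "ty": 0.036, "tz": 0, "fingers": 1},
  {"wx": 0, "wy": 0, "wz": 35.5, "tx": -0.0148, "ty": 0.044, "tz": 0, "fingers": 1},
  {"wx": 0, "wy": 0, "wz": 42.8, "tx": -0.0208, "ty": 0.0515, "tz": 0, "fingers": 1},
  {"wx": 0, "wy": 0, "wz": 42.8, "tx": -0.0208, "ty": 0.0515, "tz": 0, "fingers": 1},
], grip_force=20)

```text
time_s: 5.0
tool_pos: [0.4554, 0.0175, 0.0511]
eef_rot: [-3.141, -0.002, -3.122]
force: [-6.5, 0.2, 10.6]
width: 0.193
grasp_force: 20.2
```

Request:
move_arm([
  {"wx": 0, "wy": 0, "wz": 0, "tx": 0, "ty": 0, "tz": 0, "fingers": 0.3},
  {"wx": 0, "wy": 0, "wz": 0, "tx": 0, "ty": 0, "tz": 0, "fingers": 0.3},
  {"wx": 0, "wy": 0, "wz": 0, "tx": 0, "ty": 0, "tz": -0.01, "fingers": 0.3},
  {"wx": 0, "wy": 0, "wz": 0, "tx": 0, "ty": 0, "tz": -0.04, "fingers": 0.3},
  {"wx": 0, "wy": 0, "wz": 0, "tx": 0, "ty": 0, "tz": -0.09, "fingers": 0},
  {"wx": 0, "wy": 0, "wz": 0, "tx": 0, "ty": 0, "tz": -0.14, "fingers": 0},
  {"wx": 0, "wy": 0, "wz": 0, "tx": 0.02, "ty": 0, "tz": -0.19, "fingers": 0},
  {"wx": 0, "wy": 0, "wz": 0, "tx": 0.035, "ty": 0, "tz": -0.24, "fingers": 0},
  {"wx": 0, "wy": 0, "wz": 0, "tx": 0.035, "ty": 0, "tz": -0.26, "fingers": 0},
  {"wx": 0, "wy": 0, "wz": 0, "tx": 0.035, "ty": 0, "tz": -0.26, "fingers": 0},
  {"wx": 0, "wy": 0, "wz": 0, "tx": 0.035, "ty": 0, "tz": -0.26, "fingers": 0},
])

```text
time_s: 6.1
tool_pos: [0.4224, 0.0159, 0.311]
eef_rot: [-3.141, 0.002, -3.12]
force: [-0.1, -0.4, 0.2]
width: 1.003
grasp_force: 0.0
```

Run:
```python
from bench import *
from h import *
s=sense(); T=pose(s); g=get_image("wrist"); g2=get_image("top"); pickle.dump((T,g,g2),open("w2.pkl","wb")); print(s["time_s"],s["tool_pos"],s["eef_rot"],s["joint_pos"].round(3))
C=cam(g,T); im=g["image"].copy()
for nm,f in (("blue",blue),("orange",orange)):
    for st,c,m in blobs(f(g),40):
        P=cloud(g,C,m); print(nm,st.tolist(),c,np.median(P,0).round(3))
cv2.imwrite("pics/w2.png",im)
```

```text
6.1 [0.42240387 0.01594611 0.31102468] [-3.14118096e+00  2.10364658e-03 -3.12010242e+00] [-0.153  0.002 -0.133  1.434 -0.    -0.174]
blue [536, 155, 50, 104, 1724] [559.7 192.6] [0.393 0.327 0.032]
blue [427, 172, 78, 27, 533] [460.4 185.9] [0.401 0.19  0.025]
blue [336, 300, 21, 25, 300] [344.5 311.1] [0.517 0.049 0.138]
orange [27, 146, 36, 106, 385] [ 47.3 200.1] [ 0.434 -0.326  0.031]
orange [11, 149, 32, 34, 656] [ 23.9 165.7] [ 0.388 -0.351  0.023]
orange [109, 232, 51, 10, 100] [127.8 237.1] [ 0.48  -0.243  0.019]
orange [101, 235, 21, 20, 194] [108.8 245.6] [ 0.495 -0.266  0.015]
orange [43, 238, 11, 11, 54] [ 46.5 244. ] [ 0.489 -0.339  0.031]
orange [278, 300, 20, 11, 69] [286.1 305.3] [ 0.516 -0.016  0.131]
```

View pics/w2.png

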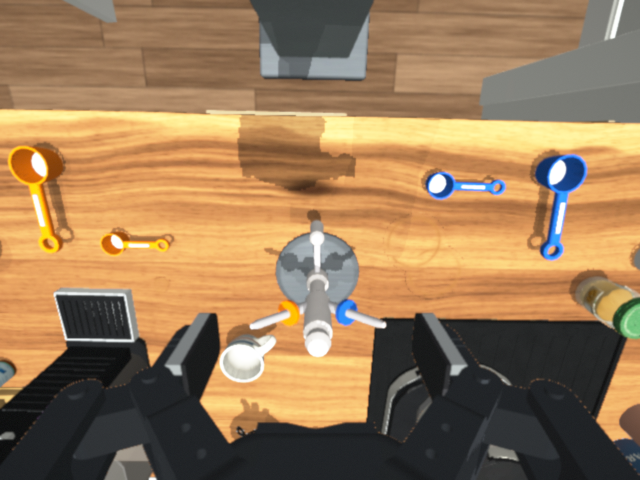

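The head is turned: the handle top (317,239) is now over the front of the base, with the orange collar at (289,312) and blue collar at (346,312). The blue eyelet is at (552,250) with its cup at (561,174), and the orange eyelet is at (50,242) with its cup at (35,165).

```bash
cat >> h.py <<'E'
def orange2(g): h=hsv(g); return (h[...,0]>5)&(h[...,0]<22)&(h[...,1]>215)&(h[...,2]>110)
def hole(m,box):              # centroid of hole inside the eyelet, within box x0,y0,x1,y1
    x0,y0,x1,y1=box; k=m[y0:y1,x0:x1].astype(np.uint8); c,h=cv2.findContours(k,cv2.RETR_CCOMP,cv2.CHAIN_APPROX_NONE)
    out=[]
    for i,q in enumerate(c):
        if h[0][i][3]>=0 and cv2.contourArea(q)>8: M=cv2.moments(q); out.append((M["m10"]/M["m00"]+x0,M["m01"]/M["m00"]+y0,cv2.contourArea(q)))
    return out
E
python3 - <<'E'
from h import *
T,g,gt=pickle.load(open("w2.pkl","rb")); C=cam(g,T); Ct=cam(gt)
bh=hole(blue(g),(520,225,585,275)); oh=hole(orange2(g),(20,215,80,265)); print(bh,oh)
for f,e,b in ((blue,(552,250),(530,205,590,225)),(orange2,(50,242),(20,195,70,225))):
    m=f(g); v,u=np.nonzero(m[b[1]:b[3],b[0]:b[2]]); q=onplane(g,C,(u.mean()+b[0],v.mean()+b[1]),.035); p=onplane(g,C,e,.035); d=(p-q)[0]; print("eye",p.round(4),"handle",q.round(4),"yaw",np.degrees(np.arctan2(d[1],d[0])).round(1))
for nm,q in (("collars",[(346,312),(289,312)]),("tips",[(384,325),(253,326)]),("post",[(318,345)]),("handle",[(317,239)])):
  for z,p in zip({"collars":[.138,.138],"tips":[.173,.173],"post":[.187],"handle":[.087]}[nm],q): print(nm,onplane(g,C,p,z).round(4),world(g,C,p,g["depth"][p[1],p[0]]).round(4))
E
```

```text
[(551.3155818540434, 249.63116370808677, 84.5)] []
eye [[0.4805 0.3301 0.035 ]] handle [[0.4326 0.3213 0.035 ]] yaw 10.4
eye [[ 0.4834 -0.3293  0.035 ]] handle [[ 0.4401 -0.3245  0.035 ]] yaw -6.4
collars [[0.5192 0.0511 0.138 ]] [[0.5189 0.051  0.1386]]
collars [[ 0.5205 -0.0091  0.138 ]] [[ 0.5209 -0.0091  0.1373]]
tips [[0.5125 0.0839 0.173 ]] [[0.512  0.0838 0.1738]]
tips [[ 0.5162 -0.0408  0.173 ]] [[ 0.5151 -0.0405  0.1747]]
post [[0.5263 0.0213 0.187 ]] [[0.5269 0.0213 0.1861]]
handle [[0.4553 0.0192 0.087 ]] [[0.4554 0.0192 0.0869]]
```

Request:
move_arm([
  {"wx": 0, "wy": 0, "wz": -9, "tx": -0.012, "ty": 0.31, "tz": 0.09, "fingers": 0},
  {"wx": 0, "wy": 0, "wz": -9, "tx": -0.012, "ty": 0.31, "tz": 0.09, "fingers": 0},
  {"wx": 0, "wy": 0, "wz": -9, "tx": -0.012, "ty": 0.31, "tz": 0.09, "fingers": 0},
  {"wx": 0, "wy": 0, "wz": -9, "tx": -0.012, "ty": 0.31, "tz": 0.09, "fingers": 0},
  {"wx": 0, "wy": 0, "wz": -9, "tx": -0.012, "ty": 0.31, "tz": 0.09, "fingers": 0},
  {"wx": 0, "wy": 0, "wz": -9, "tx": -0.012, "ty": 0.31, "tz": 0.09, "fingers": 0},
  {"wx": 0, "wy": 0, "wz": -9, "tx": -0.012, "ty": 0.31, "tz": 0.09, "fingers": 0},
  {"wx": 0, "wy": 0, "wz": -9, "tx": -0.012, "ty": 0.31, "tz": 0.09, "fingers": 0},
  {"wx": 0, "wy": 0, "wz": -9, "tx": -0.012, "ty": 0.31, "tz": 0.09, "fingers": 0},
  {"wx": 0, "wy": 0, "wz": -9, "tx": -0.012, "ty": 0.31, "tz": 0.09, "fingers": 0},
])

```text
time_s: 7.2
tool_pos: [0.4271, 0.3252, 0.2198]
eef_rot: [-3.141, -0.001, -2.964]
force: [0.1, -0.4, -0.3]
width: 0.999
grasp_force: 0.0
```

```bash
cat > scoop.py <<'E'
import sys
from bench import *
from h import *
f,tag,near=(blue,"b",[.43,.325]) if sys.argv[1]=="blue" else (orange2,"o",[.435,-.325])
s=sense(); T=pose(s); g=get_image("wrist"); pickle.dump((T,g),open("w3%s.pkl"%tag,"wb")); C=cam(g,T)
m=f(g); v,u=np.nonzero(m); P=onplane(g,C,np.c_[u,v],.035); k=np.linalg.norm(P[:,:2]-near,axis=1)<.095
mm=np.zeros_like(m); mm[v[k],u[k]]=1; v,u=np.nonzero(mm); P=P[k]
hs=hole(mm,(0,0,640,480)); hs=[(onplane(g,C,h[:2],.035)[0],h) for h in hs]
for p,h in hs: print("hole",p.round(4),np.round(h,1))
D=cloud(g,C,mm); print("z of pixels",np.percentile(D[:,2],[5,25,50,75,95]).round(4))
eye=max(hs,key=lambda q:q[0][0])[0]
r=np.linalg.norm(P[:,:2]-eye[:2],axis=1); H=P[(r>.018)&(r<.065)]
c=H.mean(0); d=np.linalg.svd(H-c)[2][0]; d*=np.sign(d[0]); n=np.array([-d[1],d[0],0])
print("handle mid line pt",c.round(4),"yaw deg",np.degrees(np.arctan2(d[1],d[0])).round(2),"width",np.percentile((H-c)@n,[3,97]).round(4),"eye off line",((eye-c)@n).round(4))
dd=eye-c; dd/=np.linalg.norm(dd); grip=eye-.045*dd; print("yaw eye-handle",np.degrees(np.arctan2(dd[1],dd[0])).round(2),"grip",grip.round(4))
# two-view height of eyelet vs w2
T2,g2,_=pickle.load(open("w2.pkl","rb")); C2=cam(g2,T2)
e2={"b":(551.3,249.6),"o":(50,242)}[tag]
e1=max(hs,key=lambda q:q[0][0])[1][:2]; p,e=tri(g2,C2,e2,g,C,e1); print("tri eye",p.round(4),"gap",e.round(4))
y=np.arctan2(dd[1],dd[0]); go(T,[grip[0],grip[1],.012],down(np.pi+y)); print(T[:3,3],s["eef_rot"])
cv2.imwrite("pics/w3%s.png"%tag,g["image"])
E
python3 scoop.py blue
```

```text
hole [0.3991 0.2493 0.035 ] [241.7 178.2 109.5]
hole [0.4799 0.3315 0.035 ] [311.7 269.2 153. ]
hole [0.4368 0.328  0.035 ] [315.7 229.5 316.5]
hole [0.3785 0.3226 0.035 ] [321.  170.4 958. ]
z of pixels [0.0132 0.0253 0.0344 0.0354 0.0363]
handle mid line pt [0.4396 0.3279 0.035 ] yaw deg 4.8 width [-0.0061  0.0064] eye off line 0.0002
yaw eye-handle 5.15 grip [0.4351 0.3275 0.035 ]
tri eye [0.4812 0.3317 0.0315] gap 0.0002
t [-0.0085  0.001   0.2078] w [-0.05 -0.07  5.04] rows>= 4.2
[0.42709992 0.32517137 0.21980833] [-3.14073682e+00 -1.26425322e-03 -2.96375022e+00]
```

Request:
move_arm([
  {"wx": 0, "wy": 0, "wz": 5, "tx": -0.0085, "ty": 0.001, "tz": 0.04, "fingers": 0.3},
  {"wx": 0, "wy": 0, "wz": 5, "tx": -0.0085, "ty": 0.001, "tz": 0.09, "fingers": 0.3},
  {"wx": 0, "wy": 0, "wz": 5, "tx": -0.0085, "ty": 0.001, "tz": 0.13, "fingers": 0.3},
  {"wx": 0, "wy": 0, "wz": 5, "tx": -0.0085, "ty": 0.001, "tz": 0.16, "fingers": 0.3},
  {"wx": 0, "wy": 0, "wz": 5, "tx": -0.0085, "ty": 0.001, "tz": 0.185, "fingers": 0.3},
  {"wx": 0, "wy": 0, "wz": 5, "tx": -0.0085, "ty": 0.001, "tz": 0.2, "fingers": 0.4},
  {"wx": 0, "wy": 0, "wz": 5, "tx": -0.0085, "ty": 0.001, "tz": 0.207, "fingers": 0.4},
  {"wx": 0, "wy": 0, "wz": 5, "tx": -0.0085, "ty": 0.001, "tz": 0.207, "fingers": 0.5},
  {"wx": 0, "wy": 0, "wz": 5, "tx": -0.0085, "ty": 0.001, "tz": 0.207, "fingers": 1},
  {"wx": 0, "wy": 0, "wz": 5, "tx": -0.0085, "ty": 0.001, "tz": 0.207, "fingers": 1},
  {"wx": 0, "wy": 0, "wz": 5, "tx": -0.0085, "ty": 0.001, "tz": 0.207, "fingers": 1},
  {"wx": 0, "wy": 0, "wz": 5, "tx": -0.0085, "ty": 0.001, "tz": 0.207, "fingers": 1},
], grip_force=60)

```text
time_s: 8.45
tool_pos: [0.4366, 0.3292, 0.0145]
eef_rot: [3.141, 0.003, -3.05]
force: [1.3, -0.6, 3.7]
width: 0.144
grasp_force: 59.4
```

Request:
move_arm([
  {"wx": 0, "wy": 0, "wz": 0, "tx": 0, "ty": 0, "tz": -0.02, "fingers": 1},
  {"wx": 0, "wy": 0, "wz": 0, "tx": 0, "ty": 0, "tz": -0.06, "fingers": 1},
  {"wx": 0, "wy": 0, "wz": 0, "tx": 0, "ty": 0, "tz": -0.11, "fingers": 1},
  {"wx": 0, "wy": 0, "wz": 0, "tx": 0, "ty": 0, "tz": -0.16, "fingers": 1},
  {"wx": 0, "wy": 0, "wz": 0, "tx": 0, "ty": 0, "tz": -0.21, "fingers": 1},
  {"wx": 0, "wy": 0, "wz": 0, "tx": 0, "ty": 0, "tz": -0.25, "fingers": 1},
  {"wx": 0, "wy": 0, "wz": 0, "tx": 0, "ty": 0, "tz": -0.25, "fingers": 1},
  {"wx": 0, "wy": 0, "wz": 0, "tx": 0, "ty": 0, "tz": -0.25, "fingers": 1},
])

```text
time_s: 9.25
tool_pos: [0.4358, 0.3291, 0.2641]
eef_rot: [3.141, 0.002, -3.05]
force: [-0.3, -0.1, -1.1]
width: 0.146
grasp_force: 58.8
```

```bash
cat > peg.py <<'E'
from h import *
post=np.array([.529,.0205,0]); psi=np.radians(1.3)
def peg(side):   # +1 blue(left), -1 orange(right)
    a=np.pi-side*np.radians(75)+psi; d=np.array([np.cos(a),np.sin(a),0]); k=np.radians(50); z=np.array([0,0,1])
    return post+.034*d+.135*z, np.cos(k)*d+np.sin(k)*z, d
def target(side,s,lean=0.,eye=np.array([-.045,0,-.019]),dxy=(0,0,0)): # tool pose with eyelet centre s up the peg
    r,pz,d=peg(side); b=np.radians(50+lean); az=np.cos(b)*d+np.sin(b)*np.array([0,0,1])
    Z=-az; X=np.sin(b)*d-np.cos(b)*np.array([0,0,1]); R=np.c_[X,np.cross(Z,X),Z]
    return r+s*pz-R@eye+np.array(dxy), R
E
python3 - <<'E'
from bench import *
from peg import *
s=sense(); T=pose(s); g=get_image("wrist"); gs=get_image("side"); gt=get_image("top"); pickle.dump((T,g,gs,gt),open("w4.pkl","wb")); cv2.imwrite("pics/w4.png",np.hstack([cv2.resize(g["image"][230:,160:480],None,fx=1.2,fy=1.2),cv2.resize(gs["image"][190:398,220:400],(384,300))]))
print(s["tool_pos"],s["eef_rot"],s["width"],s["joint_pos"].round(2))
p,R=target(1,.075); print(p.round(4),R.round(3).tolist()); go(T,p,R)
T2,g2,gt2=pickle.load(open("w2.pkl","rb"))
for st,c,m in blobs(blue(gt),15)+blobs(orange2(gt),15): print(st.tolist(),c)
E
```

```text
[0.43582068 0.32909982 0.26408389] [ 3.14072736e+00  2.07284295e-03 -3.04983968e+00] 0.14575594234206404 [ 0.5   0.25  0.04  1.36 -0.    0.41]
[0.4997 0.1208 0.149 ] [[-0.215, 0.96, 0.18], [0.735, 0.281, -0.617], [-0.643, 0.0, -0.766]]
t [-0.0443 -0.2134  0.115 ] w [ 27.6  -33.3   75.46] rows>= 10.1
[286, 236, 9, 11, 57] [290.4 240.7]
[162, 251, 11, 14, 72] [167.3 257. ]
[163, 284, 11, 11, 36] [168.7 288.9]
[222, 284, 6, 5, 19] [224.5 286. ]
[618, 332, 10, 11, 65] [622.2 337. ]
[310, 236, 8, 10, 48] [313.  240.4]
[400, 250, 8, 11, 21] [404.3 254.9]
[374, 252, 10, 7, 32] [377.6 255. ]
[423, 252, 16, 49, 190] [430.8 276.7]
[608, 345, 10, 11, 52] [613.1 349.8]
```

View pics/w4.png

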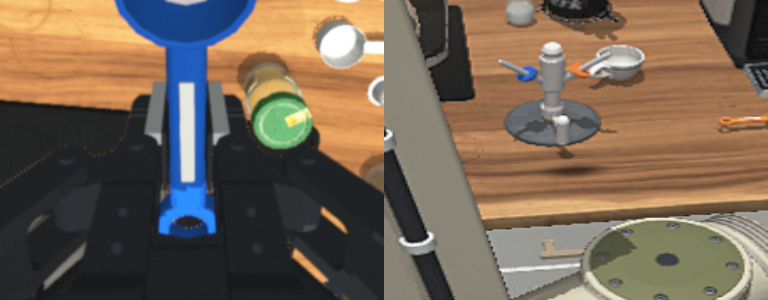

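The left half shows the scoop held straight, its eyelet centre near full-image (316,416), with the jar well aside. The right half (side camera) shows the stand clear, with the blue peg tip near (275,233) and the handle in front.

Request:
move_arm([
  {"wx": 27.6, "wy": -33.3, "wz": 75.5, "tx": -0.046, "ty": -0.207, "tz": 0.107, "fingers": 1},
  {"wx": 27.6, "wy": -33.3, "wz": 75.5, "tx": -0.046, "ty": -0.207, "tz": 0.107, "fingers": 1},
  {"wx": 27.6, "wy": -33.3, "wz": 75.5, "tx": -0.046, "ty": -0.207, "tz": 0.107, "fingers": 1},
  {"wx": 27.6, "wy": -33.3, "wz": 75.5, "tx": -0.046, "ty": -0.207, "tz": 0.107, "fingers": 1},
  {"wx": 27.6, "wy": -33.3, "wz": 75.5, "tx": -0.046, "ty": -0.207, "tz": 0.107, "fingers": 1},
  {"wx": 27.6, "wy": -33.3, "wz": 75.5, "tx": -0.046, "ty": -0.207, "tz": 0.107, "fingers": 1},
])

```text
time_s: 10.0
tool_pos: [0.4973, 0.1221, 0.152]
eef_rot: [-3.0, 0.416, 2.46]
force: [-0.5, -0.0, -0.7]
width: 0.149
grasp_force: 58.9
```

Run:
```python
from bench import *
from peg import *
s=sense(); T=pose(s); p,R=target(1,.085); go(T,np.array(p)+[0,.03,.05],R); print((T@[-.045,0,-.019,1]).round(4), p.round(4))
```

```text
t [-0.0023  0.0189 -0.0619] w [ 10.5  -13.53  30.46] rows>= 4.1
[0.5251 0.103  0.1874 1.    ] [0.4979 0.1269 0.1566]
```

Request:
move_arm([
  {"wx": 0, "wy": 0, "wz": 0, "tx": -0.002, "ty": 0.019, "tz": -0.062, "fingers": 1},
  {"wx": 0, "wy": 0, "wz": 0, "tx": -0.002, "ty": 0.019, "tz": -0.062, "fingers": 1},
  {"wx": 10.5, "wy": -13.5, "wz": 30.5, "tx": -0.002, "ty": 0.019, "tz": -0.062, "fingers": 1},
  {"wx": 10.5, "wy": -13.5, "wz": 30.5, "tx": -0.002, "ty": 0.019, "tz": -0.062, "fingers": 1},
  {"wx": 10.5, "wy": -13.5, "wz": 30.5, "tx": -0.002, "ty": 0.019, "tz": -0.062, "fingers": 1},
  {"wx": 10.5, "wy": -13.5, "wz": 30.5, "tx": -0.002, "ty": 0.019, "tz": -0.062, "fingers": 1},
  {"wx": 10.5, "wy": -13.5, "wz": 30.5, "tx": -0.002, "ty": 0.019, "tz": -0.062, "fingers": 1},
  {"wx": 10.5, "wy": -13.5, "wz": 30.5, "tx": -0.002, "ty": 0.019, "tz": -0.062, "fingers": 1},
])

```text
time_s: 10.8
tool_pos: [0.4994, 0.1618, 0.2089]
eef_rot: [3.141, 0.694, 1.868]
force: [0.7, 0.0, 0.5]
width: 0.152
grasp_force: 58.9
```

Run:
```python
from bench import *
from peg import *
s=sense(); T=pose(s); p,R=target(1,.085); go(T,p,R); print(s["tool_pos"],s["joint_pos"].round(2),s["force"].round(1))
g=get_image("wrist"); gs=get_image("side"); gt=get_image("top"); pickle.dump((T,g,gs,gt),open("w5.pkl","wb"))
a=cv2.resize(g["image"][240:480,160:480],(400,300)); b=cv2.resize(gs["image"][190:280,230:350],(400,300),interpolation=cv2.INTER_CUBIC); c=cv2.resize(gt["image"][205:280,250:350],(400,300),interpolation=cv2.INTER_CUBIC)
cv2.imwrite("pics/w5.png",np.vstack([np.hstack([b,c]),np.hstack([a,a*0])]))
```

```text
t [ 0.0081 -0.0117  0.0612] w [ 0.48 -0.24  0.55] rows>= 1.3
[0.499388   0.1617962  0.20888675] [ 0.52  0.38 -0.09  1.28 -0.67  1.86] [0.7 0.  0.5]
```

View pics/w5.png

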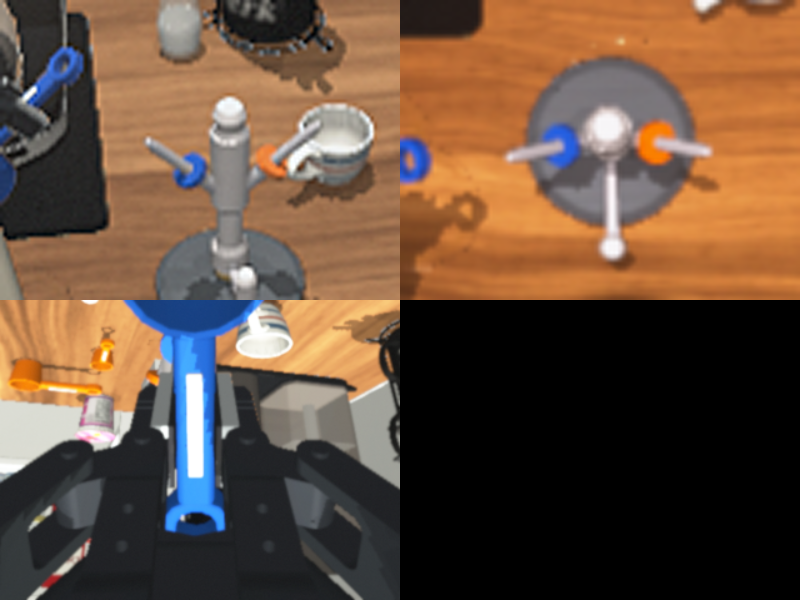

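The side crop (upper left) shows the blue eyelet at full-image (249.8,210.1) and the blue peg tip at (274.7,233.2). The top crop (upper right) shows the tip at (277.5,244.3), the eyelet near (253,244.8) and the stand squarely turned.

Run:
```python
from peg import *
T,g,gs,gt=pickle.load(open("w5.pkl","rb")); Cs,Ct=cam(gs),cam(gt)
hs=hole(blue(gs),(235,195,262,225)); ht=hole(blue(gt),(235,225,270,262)); print(hs,ht)
r,pz,d=peg(1); ro,pzo,_=peg(-1)
print("blue tip",*[x.round(4) if hasattr(x,'round') else x for x in tri(gs,Cs,(274.7,233.2),gt,Ct,(277.5,244.25))],"model",(r+.05*pz).round(4))
print("orange tip",*[x.round(4) for x in tri(gs,Cs,(325.4,228.1),gt,Ct,(327.25,243))],"model",(ro+.05*pzo).round(4))
e=(T@[-.045,0,-.019,1])[:3]
if hs and ht: print("eye",*[x.round(4) for x in tri(gs,Cs,hs[0][:2],gt,Ct,ht[0][:2])])
print("eye model",e.round(4))
for nm,f,b in (("b",blue,1),("o",orange2,-1)):
    cs=[c for st,c,m in blobs(f(gs),8) if 270<c[0]<325 and 225<c[1]<250]; ct=[c for st,c,m in blobs(f(gt),8) if 280<c[0]<320 and 230<c[1]<250]; print(nm,cs,ct,[x.round(4) for x in tri(gs,Cs,cs[0],gt,Ct,ct[0])],"model",(peg(b)[0]-.003*peg(b)[1]).round(4))
def proj(g,p):
    c=g["R"]@p+g["t"]; u=c[:2]/c[2]; u*=1+g["k1"]*(u@u); return (u*[g["fx"],g["fy"]]+[g["cx"],g["cy"]]).round(1)
for nm,p in (("eye",e),("tip",r+.05*pz),("root",r),("otip",ro+.05*pzo)): print(nm,"side",proj(gs,p),"top",proj(gt,p))
```

```text
[(248.7941176470588, 209.0, 17.0)] [(251.89523809523808, 244.8095238095238, 17.5)]
blue tip [0.5133 0.0803 0.1684] 0.0014 model [0.5104 0.084  0.1733]
orange tip [ 0.5169 -0.0452  0.1686] 0.0023 model [ 0.5133 -0.0438  0.1733]
eye [0.5081 0.1376 0.2518] 0.0026
eye model [0.506  0.1403 0.2523]
b [array([287.1, 241.3])] [array([290.4, 240.7])] [array([0.5244, 0.0492, 0.1294]), np.float64(0.0021)] model [0.52   0.0513 0.1327]Traceback (most recent call last):
  File "<stdin>", line 11, in <module>
IndexError: list index out of range
```

Run:
```python
from bench import *
from peg import *
s=sense(); T=pose(s)
for q in (.085,.07,.06,.045): p,R=target(1,q,dxy=(.001,.0017,-.0012)); go(T,p,R)
```

```text
t [ 0.0116 -0.0106  0.0625] w [ 0.61 -0.26  0.29] rows>= 1.3
t [ 0.0116 -0.0108  0.0775] w [ 0.61 -0.26  0.29] rows>= 1.6
t [ 0.0115 -0.0109  0.0875] w [ 0.61 -0.26  0.29] rows>= 1.8
t [ 0.0115 -0.011   0.1025] w [ 0.61 -0.26  0.29] rows>= 2.1
```

Request:
move_arm([
  {"wx": 0.6, "wy": -0.3, "wz": 0.3, "tx": 0.0115, "ty": -0.0107, "tz": 0.02, "fingers": 1},
  {"wx": 0.6, "wy": -0.3, "wz": 0.3, "tx": 0.0115, "ty": -0.0107, "tz": 0.04, "fingers": 1},
  {"wx": 0.6, "wy": -0.3, "wz": 0.3, "tx": 0.0115, "ty": -0.0107, "tz": 0.055, "fingers": 1},
  {"wx": 0.6, "wy": -0.3, "wz": 0.3, "tx": 0.0115, "ty": -0.0107, "tz": 0.07, "fingers": 1},
  {"wx": 0.6, "wy": -0.3, "wz": 0.3, "tx": 0.0115, "ty": -0.0107, "tz": 0.08, "fingers": 1},
  {"wx": 0.6, "wy": -0.3, "wz": 0.3, "tx": 0.0115, "ty": -0.0107, "tz": 0.083, "fingers": 1},
  {"wx": 0.6, "wy": -0.3, "wz": 0.3, "tx": 0.0115, "ty": -0.0107, "tz": 0.083, "fingers": 1},
])

```text
time_s: 11.65
tool_pos: [0.5029, 0.116, 0.1401]
eef_rot: [3.14, 0.699, 1.853]
force: [0.4, 0.4, -1.2]
width: 0.146
grasp_force: 59.0
```

Run:
```python
from bench import *
from peg import *
s=sense(); T=pose(s); p,R=target(1,.06,dxy=(.001,.0017,-.0012)); go(T,p,R); print(s["tool_pos"],s["force"].round(1))
gs=get_image("side"); gt=get_image("top"); pickle.dump((T,gs,gt),open("w6.pkl","wb"))
b=cv2.resize(gs["image"][200:260,250:310],(400,400),interpolation=cv2.INTER_CUBIC); c=cv2.resize(gt["image"][215:270,250:305],(400,400),interpolation=cv2.INTER_CUBIC)
cv2.imwrite("pics/w6.png",np.hstack([b,c]))
```

```text
t [ 0.0003 -0.0003  0.0047] w [-0.01  0.07 -0.11] rows>= 0.1
[0.50291674 0.11597979 0.14007525] [ 0.4  0.4 -1.2]
```

View pics/w6.png

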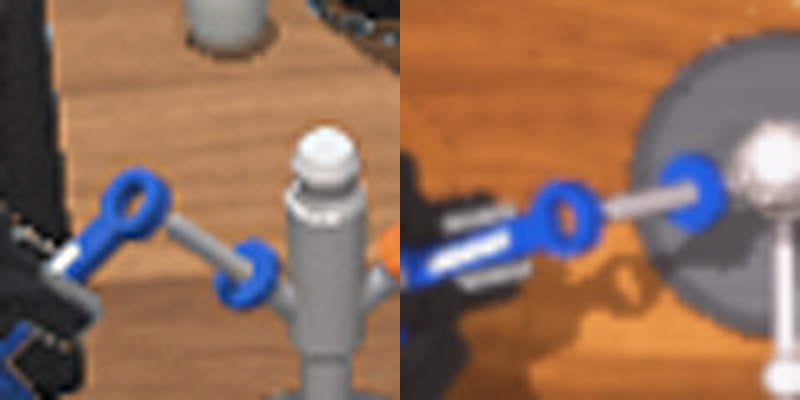

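Side view: the peg's line runs through the eyelet hole (133,200 in the crop) to within about 1 mm. Top view: the hole (566,217) sits about 1–2 mm to +x of the peg's line. I'll shift it slightly and lower.

Request:
move_arm([
  {"wx": 0, "wy": 0, "wz": 0, "tx": 0, "ty": -0.0013, "tz": 0.004, "fingers": 1},
  {"wx": 0, "wy": 0, "wz": 0, "tx": 0, "ty": -0.0013, "tz": 0.008, "fingers": 1},
  {"wx": 0, "wy": 0, "wz": 0, "tx": 0, "ty": -0.0013, "tz": 0.012, "fingers": 1},
  {"wx": 0, "wy": 0, "wz": 0, "tx": 0, "ty": -0.0013, "tz": 0.016, "fingers": 1},
  {"wx": 0, "wy": 0, "wz": 0, "tx": 0, "ty": -0.0013, "tz": 0.02, "fingers": 1},
  {"wx": 0, "wy": 0, "wz": 0, "tx": 0, "ty": -0.0013, "tz": 0.02, "fingers": 1},
])

```text
time_s: 12.35
tool_pos: [0.5051, 0.1032, 0.1239]
eef_rot: [-3.142, 0.7, 1.854]
force: [-1.1, -0.1, -0.6]
width: 0.148
grasp_force: 58.9
```

Request:
move_arm([
  {"wx": 0, "wy": 0, "wz": 0, "tx": 0, "ty": 0, "tz": 0.006, "fingers": 1},
  {"wx": 0, "wy": 0, "wz": 0, "tx": 0, "ty": 0, "tz": 0.012, "fingers": 1},
  {"wx": 0, "wy": 0, "wz": 0, "tx": 0, "ty": 0, "tz": 0.018, "fingers": 1},
  {"wx": 0, "wy": 0, "wz": 0, "tx": 0, "ty": 0, "tz": 0.023, "fingers": 1},
  {"wx": 0, "wy": 0, "wz": 0, "tx": 0, "ty": 0, "tz": 0.028, "fingers": 1},
  {"wx": 0, "wy": 0, "wz": 0, "tx": 0, "ty": 0, "tz": 0.032, "fingers": 1},
  {"wx": 0, "wy": 0, "wz": 0, "tx": 0, "ty": 0, "tz": 0.034, "fingers": 1},
  {"wx": 0, "wy": 0, "wz": 0, "tx": 0, "ty": 0, "tz": 0.034, "fingers": 1},
])

```text
time_s: 13.15
tool_pos: [0.5114, 0.0824, 0.0982]
eef_rot: [3.141, 0.7, 1.854]
force: [-0.4, -0.2, 0.4]
width: 0.154
grasp_force: 59.0
```

Run:
```python
from bench import *
from peg import *
s=sense(); T=pose(s); r,pz,d=peg(1); e=(T@[-.045,0,-.019,1])[:3]; print(s["tool_pos"],s["force"].round(1),"s est",(e-r)@pz)
gs=get_image("side"); gt=get_image("top"); pickle.dump((T,gs,gt),open("w7.pkl","wb"))
b=cv2.resize(gs["image"][200:260,250:310],(400,400),interpolation=cv2.INTER_CUBIC); c=cv2.resize(gt["image"][215:270,250:305],(400,400),interpolation=cv2.INTER_CUBIC)
cv2.imwrite("pics/w7.png",np.hstack([b,c]))
```

```text
[0.51135937 0.08239567 0.09817999] [-0.4 -0.2  0.4] s est 0.010375534422894564
```

View pics/w7.png

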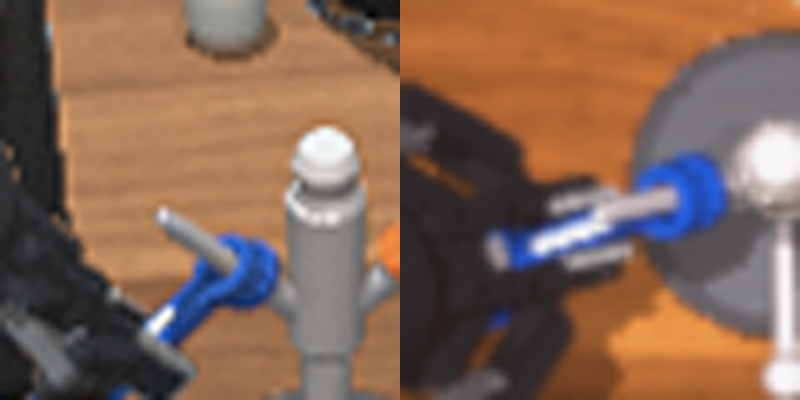

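The side view shows the blue eyelet threaded and next to the collar, with the peg protruding through it; the top view agrees. I'll press the last few mm, release and back out along the peg.

Request:
move_arm([
  {"wx": 0, "wy": 0, "wz": 0, "tx": 0, "ty": 0, "tz": 0.002, "fingers": 1},
  {"wx": 0, "wy": 0, "wz": 0, "tx": 0, "ty": 0, "tz": 0.003, "fingers": 1},
  {"wx": 0, "wy": 0, "wz": 0, "tx": 0, "ty": 0, "tz": 0.003, "fingers": 0.7},
  {"wx": 0, "wy": 0, "wz": 0, "tx": 0, "ty": 0, "tz": 0.003, "fingers": 0.5},
  {"wx": 0, "wy": 0, "wz": 0, "tx": 0, "ty": 0, "tz": 0.003, "fingers": 0.5},
  {"wx": 0, "wy": 0, "wz": 0, "tx": 0, "ty": 0, "tz": 0.003, "fingers": 0.5},
  {"wx": 0, "wy": 0, "wz": 0, "tx": 0, "ty": 0, "tz": -0.01, "fingers": 0.5},
  {"wx": 0, "wy": 0, "wz": 0, "tx": 0, "ty": 0, "tz": -0.03, "fingers": 0.5},
  {"wx": 0, "wy": 0, "wz": 0, "tx": 0, "ty": 0, "tz": -0.06, "fingers": 0.5},
  {"wx": 0, "wy": 0, "wz": 0, "tx": 0, "ty": 0, "tz": -0.1, "fingers": 0.5},
  {"wx": 0, "wy": 0, "wz": 0, "tx": 0, "ty": 0, "tz": -0.14, "fingers": 0},
  {"wx": 0, "wy": 0, "wz": 0, "tx": 0, "ty": 0, "tz": -0.16, "fingers": 0},
])

```text
time_s: 14.45
tool_pos: [0.483, 0.1835, 0.2236]
eef_rot: [3.136, 0.699, 1.852]
force: [0.7, 0.5, -0.2]
width: 0.818
grasp_force: 0.0
```

Run:
```python
from bench import *
from peg import *
s=sense(); T=pose(s); print(s["tool_pos"],s["force"].round(1),s["width"],s["joint_pos"].round(2))
gs=get_image("side"); gt=get_image("top"); pickle.dump((T,gs,gt),open("w8.pkl","wb")); Cs,Ct=cam(gs),cam(gt)
for nm,g,C in(("side",gs,Cs),("top",gt,Ct)):
    for st,c,m in blobs(blue(g),20)+blobs(orange2(g),20):
        if 200<c[0]<450 and 200<c[1]<330: print(nm,st.tolist(),c,np.median(cloud(g,C,m),0).round(3))
R=down(np.pi-.11); go(T,[.43,-.325,.23],R); go(T,[.5,.10,.33],R)
```

```text
[0.48295118 0.18350807 0.22357229] [ 0.7  0.5 -0.2] 0.8178216807329293 [ 0.57  0.39 -0.05  1.36 -0.67  1.94]
side [256, 235, 35, 44, 436] [270.5 262.3] [0.506 0.099 0.066]
top [283, 236, 12, 12, 86] [289.  241.3] [0.522 0.051 0.144]
top [261, 242, 21, 16, 208] [269.1 249.1] [0.504 0.11  0.057]
top [310, 236, 8, 10, 48] [313.  240.4] [ 0.524 -0.01   0.138]
top [400, 250, 8, 11, 22] [404.3 255.1] [ 0.491 -0.269  0.021]
top [374, 252, 10, 7, 31] [377.5 255.1] [ 0.488 -0.191  0.022]
top [423, 252, 16, 49, 192] [430.8 276.8] [ 0.418 -0.34   0.033]
t [-0.3668 -0.1937  0.2989] w [-23.3   35.39 -64.56] rows>= 10.2
t [-0.1335 -0.0067 -0.0269] w [-23.3   35.39 -64.56] rows>= 9.0
```

Run:
```python
from bench import *
from peg import *
T=pose(sense()); R=down(np.pi-.11); go(T,[.45,.15,.34],R)
```

```text
t [-0.0929 -0.0411 -0.0751] w [-23.21  35.41 -64.52] rows>= 9.0
```

Request:
move_arm([
  {"wx": 0, "wy": 0, "wz": 0, "tx": -0.03, "ty": -0.01, "tz": -0.04, "fingers": 0},
  {"wx": 0, "wy": 0, "wz": 0, "tx": -0.06, "ty": -0.025, "tz": -0.06, "fingers": 0},
  {"wx": -23.2, "wy": 35.4, "wz": -64.5, "tx": -0.093, "ty": -0.041, "tz": -0.075, "fingers": 0},
  {"wx": -23.2, "wy": 35.4, "wz": -64.5, "tx": -0.093, "ty": -0.041, "tz": -0.075, "fingers": 0},
  {"wx": -23.2, "wy": 35.4, "wz": -64.5, "tx": -0.093, "ty": -0.041, "tz": -0.075, "fingers": 0},
  {"wx": -23.2, "wy": 35.4, "wz": -64.5, "tx": -0.093, "ty": -0.041, "tz": -0.075, "fingers": 0},
  {"wx": -23.2, "wy": 35.4, "wz": -64.5, "tx": -0.093, "ty": -0.041, "tz": -0.075, "fingers": 0},
  {"wx": -23.2, "wy": 35.4, "wz": -64.5, "tx": -0.093, "ty": -0.041, "tz": -0.075, "fingers": 0},
  {"wx": -23.2, "wy": 35.4, "wz": -64.5, "tx": -0.093, "ty": -0.041, "tz": -0.075, "fingers": 0},
  {"wx": -23.2, "wy": 35.4, "wz": -64.5, "tx": -0.093, "ty": -0.041, "tz": -0.075, "fingers": 0},
  {"wx": -23.2, "wy": 35.4, "wz": -64.5, "tx": -0.093, "ty": -0.041, "tz": -0.075, "fingers": 0},
  {"wx": -23.2, "wy": 35.4, "wz": -64.5, "tx": -0.093, "ty": -0.041, "tz": -0.075, "fingers": 0},
])

```text
time_s: 15.75
tool_pos: [0.4505, 0.146, 0.3362]
eef_rot: [-3.138, -0.006, 3.026]
force: [0.1, -0.5, -0.2]
width: 0.995
grasp_force: 0.0
```

Run:
```python
from bench import *
from peg import *
s=sense();T=pose(s); print(s["tool_pos"],s["eef_rot"]); R=down(np.pi-.11); go(T,[.43,-.325,.33],R)
```

```text
[0.4504927  0.14598671 0.33621176] [-3.13794048 -0.00630797  3.02561234]
t [-0.0342 -0.4702  0.0077] w [-0.21 -0.36 -0.34] rows>= 9.4
```

Request:
move_arm([
  {"wx": -0.2, "wy": -0.4, "wz": -0.3, "tx": -0.034, "ty": -0.47, "tz": 0, "fingers": 0},
  {"wx": -0.2, "wy": -0.4, "wz": -0.3, "tx": -0.034, "ty": -0.47, "tz": 0, "fingers": 0},
  {"wx": -0.2, "wy": -0.4, "wz": -0.3, "tx": -0.034, "ty": -0.47, "tz": 0, "fingers": 0},
  {"wx": -0.2, "wy": -0.4, "wz": -0.3, "tx": -0.034, "ty": -0.47, "tz": 0, "fingers": 0},
  {"wx": -0.2, "wy": -0.4, "wz": -0.3, "tx": -0.034, "ty": -0.47, "tz": 0, "fingers": 0},
  {"wx": -0.2, "wy": -0.4, "wz": -0.3, "tx": -0.034, "ty": -0.47, "tz": 0, "fingers": 0},
  {"wx": -0.2, "wy": -0.4, "wz": -0.3, "tx": -0.034, "ty": -0.47, "tz": 0.03, "fingers": 0},
  {"wx": -0.2, "wy": -0.4, "wz": -0.3, "tx": -0.034, "ty": -0.47, "tz": 0.06, "fingers": 0},
  {"wx": -0.2, "wy": -0.4, "wz": -0.3, "tx": -0.034, "ty": -0.47, "tz": 0.1, "fingers": 0},
  {"wx": -0.2, "wy": -0.4, "wz": -0.3, "tx": -0.034, "ty": -0.47, "tz": 0.11, "fingers": 0},
  {"wx": -0.2, "wy": -0.4, "wz": -0.3, "tx": -0.034, "ty": -0.47, "tz": 0.11, "fingers": 0},
  {"wx": -0.2, "wy": -0.4, "wz": -0.3, "tx": -0.034, "ty": -0.47, "tz": 0.11, "fingers": 0},
])

```text
time_s: 16.95
tool_pos: [0.4283, -0.3227, 0.2267]
eef_rot: [3.139, -0.001, 3.03]
force: [0.5, 0.5, -0.6]
width: 1.003
grasp_force: 0.0
```

```bash
python3 scoop.py orange
```

```text
hole [ 0.4841 -0.3329  0.035 ] [310.5 269.9 141. ]
hole [ 0.4409 -0.3338  0.035 ] [304.7 231.4 356.5]
hole [ 0.3818 -0.3336  0.035 ] [ 297.5  173.2 1031.5]
z of pixels [0.0119 0.0234 0.0344 0.0354 0.0363]
handle mid line pt [ 0.4502 -0.3246  0.035 ] yaw deg 49.47 width [-0.0194  0.0183] eye off line -0.0312
yaw eye-handle -13.81 grip [ 0.4404 -0.3222  0.035 ]
tri eye [ 0.4854 -0.3331  0.0307] gap 0.001
t [-0.0121  0.0012  0.2146] w [ 0.17 -0.05  7.43] rows>= 4.3
[ 0.4283182  -0.32268372  0.2266524 ] [ 3.13855007e+00 -6.17940623e-04  3.03023548e+00]
```

Run:
```python
from bench import *
from peg import *
T=pose(sense()); go(T,[.4393,-.3333,.012],down(np.pi+.005))
```

```text
t [-0.0108 -0.0102  0.2167] w [ 0.09  0.11 -6.57] rows>= 4.3
```

Request:
move_arm([
  {"wx": 0, "wy": 0, "wz": -6.6, "tx": -0.011, "ty": -0.01, "tz": 0.04, "fingers": 0.3},
  {"wx": 0, "wy": 0, "wz": -6.6, "tx": -0.011, "ty": -0.01, "tz": 0.09, "fingers": 0.3},
  {"wx": 0, "wy": 0, "wz": -6.6, "tx": -0.011, "ty": -0.01, "tz": 0.13, "fingers": 0.3},
  {"wx": 0, "wy": 0, "wz": -6.6, "tx": -0.011, "ty": -0.01, "tz": 0.165, "fingers": 0.3},
  {"wx": 0, "wy": 0, "wz": -6.6, "tx": -0.011, "ty": -0.01, "tz": 0.19, "fingers": 0.3},
  {"wx": 0, "wy": 0, "wz": -6.6, "tx": -0.011, "ty": -0.01, "tz": 0.208, "fingers": 0.4},
  {"wx": 0, "wy": 0, "wz": -6.6, "tx": -0.011, "ty": -0.01, "tz": 0.216, "fingers": 0.4},
  {"wx": 0, "wy": 0, "wz": -6.6, "tx": -0.011, "ty": -0.01, "tz": 0.216, "fingers": 0.5},
  {"wx": 0, "wy": 0, "wz": -6.6, "tx": -0.011, "ty": -0.01, "tz": 0.216, "fingers": 1},
  {"wx": 0, "wy": 0, "wz": -6.6, "tx": -0.011, "ty": -0.01, "tz": 0.216, "fingers": 1},
  {"wx": 0, "wy": 0, "wz": -6.6, "tx": -0.011, "ty": -0.01, "tz": 0.216, "fingers": 1},
  {"wx": 0, "wy": 0, "wz": -6.6, "tx": -0.011, "ty": -0.01, "tz": 0.216, "fingers": 1},
], grip_force=60)

```text
time_s: 18.2
tool_pos: [0.4418, -0.3349, 0.0149]
eef_rot: [-3.14, 0.006, -3.134]
force: [2.3, 0.8, 6.3]
width: 0.147
grasp_force: 59.5
```

Request:
move_arm([
  {"wx": 0, "wy": 0, "wz": 0, "tx": 0, "ty": 0, "tz": -0.02, "fingers": 1},
  {"wx": 0, "wy": 0, "wz": 0, "tx": 0, "ty": 0, "tz": -0.06, "fingers": 1},
  {"wx": 0, "wy": 0, "wz": 0, "tx": 0, "ty": 0, "tz": -0.11, "fingers": 1},
  {"wx": 0, "wy": 0, "wz": 0, "tx": 0, "ty": 0, "tz": -0.16, "fingers": 1},
  {"wx": 0, "wy": 0, "wz": 0, "tx": 0, "ty": 0, "tz": -0.21, "fingers": 1},
  {"wx": 0, "wy": 0, "wz": 0, "tx": 0, "ty": 0, "tz": -0.25, "fingers": 1},
  {"wx": 0, "wy": 0, "wz": 0, "tx": 0, "ty": 0, "tz": -0.25, "fingers": 1},
  {"wx": 0, "wy": 0, "wz": 0, "tx": 0, "ty": 0, "tz": -0.25, "fingers": 1},
])

```text
time_s: 19.0
tool_pos: [0.4398, -0.3347, 0.2642]
eef_rot: [-3.14, 0.005, -3.134]
force: [0.1, -0.3, -2.1]
width: 0.146
grasp_force: 58.7
```

Run:
```python
from bench import *
from peg import *
s=sense();T=pose(s); print(s["width"],s["tool_pos"],s["eef_rot"])
p,R=target(-1,.085,dxy=(.0005,0,0)); go(T,p+[0,-.05,.06],R); print(p)
g=get_image("wrist"); Ti=np.array(g["tool_from_camera"]); m=orange2(g); v,u=np.nonzero(m[380:430,270:370]); print("ring pixels cols",u.min()+270,u.max()+270,"first row",v.min()+380,"mean",u.mean()+270)
```

```text
0.14600591832586068 [ 0.43980854 -0.3346604   0.26417923] [-3.14003602  0.00502139 -3.13447165]
t [-0.0646  0.197   0.0476] w [-26.67 -33.7  -72.49] rows>= 9.8
[ 0.5032356  -0.08724089  0.15663349]
ring pixels cols 292 339 first row 380 mean 315.50874020494274
```

Run:
```python
from peg import *
for f in("w2.pkl",):
    T,g,gt=pickle.load(open(f,"rb"))
    P=cloud(gt,cam(gt),np.ones((480,640),bool)); k=(P[:,1]<-.12)&(P[:,1]>-.42)&(P[:,2]>.06)&(P[:,2]<.6)&(P[:,0]>.4); P=P[k]
    for z0,z1 in((.06,.15),(.15,.25),(.25,.35),(.35,.6)):
        q=P[(P[:,2]>z0)&(P[:,2]<=z1)]
        if len(q)>5: print(z0,len(q),np.percentile(q,2,axis=0).round(3),np.percentile(q,98,axis=0).round(3))
```

```text
0.06 188 [ 0.652 -0.336  0.064] [ 0.711 -0.243  0.147]
0.15 159 [ 0.638 -0.308  0.155] [ 0.699 -0.239  0.249]
0.25 1085 [ 0.63  -0.363  0.259] [ 0.682 -0.244  0.306]
0.35 1620 [ 0.639 -0.413  0.535] [ 0.648 -0.126  0.598]
```

Request:
move_arm([
  {"wx": -26.7, "wy": -33.7, "wz": -72.5, "tx": 0, "ty": 0.03, "tz": 0, "fingers": 1},
  {"wx": -26.7, "wy": -33.7, "wz": -72.5, "tx": 0, "ty": 0.06, "tz": 0, "fingers": 1},
  {"wx": -26.7, "wy": -33.7, "wz": -72.5, "tx": 0, "ty": 0.09, "tz": 0, "fingers": 1},
  {"wx": -26.7, "wy": -33.7, "wz": -72.5, "tx": -0.02, "ty": 0.11, "tz": 0.01, "fingers": 1},
  {"wx": -26.7, "wy": -33.7, "wz": -72.5, "tx": -0.03, "ty": 0.13, "tz": 0.02, "fingers": 1},
  {"wx": -26.7, "wy": -33.7, "wz": -72.5, "tx": -0.04, "ty": 0.15, "tz": 0.03, "fingers": 1},
  {"wx": -26.7, "wy": -33.7, "wz": -72.5, "tx": -0.05, "ty": 0.165, "tz": 0.04, "fingers": 1},
  {"wx": -26.7, "wy": -33.7, "wz": -72.5, "tx": -0.06, "ty": 0.18, "tz": 0.047, "fingers": 1},
  {"wx": -26.7, "wy": -33.7, "wz": -72.5, "tx": -0.065, "ty": 0.19, "tz": 0.047, "fingers": 1},
  {"wx": -26.7, "wy": -33.7, "wz": -72.5, "tx": -0.065, "ty": 0.197, "tz": 0.047, "fingers": 1},
  {"wx": -26.7, "wy": -33.7, "wz": -72.5, "tx": -0.065, "ty": 0.197, "tz": 0.047, "fingers": 1},
  {"wx": -26.7, "wy": -33.7, "wz": -72.5, "tx": -0.065, "ty": 0.197, "tz": 0.047, "fingers": 1},
])

```text
time_s: 20.25
tool_pos: [0.5027, -0.1365, 0.2148]
eef_rot: [3.133, 0.7, -1.817]
force: [0.6, -0.3, -0.2]
width: 0.148
grasp_force: 58.8
```

```bash
cat > chk.py <<'E'
from bench import *
from peg import *
def proj(g,p):
    c=g["R"]@p+g["t"]; u=c[:2]/c[2]; u*=1+g["k1"]*(u@u); return (u*[g["fx"],g["fy"]]+[g["cx"],g["cy"]]).round(1)
s=sense();T=pose(s); print(s["time_s"],s["tool_pos"],s["joint_pos"].round(2),s["force"].round(1))
p,R=target(-1,.063,dxy=(.0005,0,0)); go(T,p,R)
gs,gt=get_image("side"),get_image("top"); pickle.dump((T,gs,gt),open("w9.pkl","wb"))
e=(T@[-.045,0,-.019,1])[:3]; r,pz,d=peg(-1)
hh=[]
for nm,g in(("side",gs),("top",gt)):
    c=proj(g,e); x,y=c.astype(int); b=(x-14,y-14,x+14,y+14); h=hole(orange(g)|orange2(g),b); hh.append(h)
    print(nm,"eye model",c,"hole",np.round(h,1).tolist(),"peg root/tip model",proj(g,r),proj(g,r+.05*pz))
if all(hh): print("eye tri",*[q.round(4) for q in tri(gs,cam(gs),hh[0][0][:2],gt,cam(gt),hh[1][0][:2])],"model",e.round(4))
E
python3 chk.py
```

```text
20.25 [ 0.50268781 -0.13645727  0.21481399] [-0.76  0.43 -0.02  1.52  0.59 -2.21] [ 0.6 -0.3 -0.2]
t [0.0009 0.0107 0.0974] w [ 0.22  0.12 -0.32] rows>= 2.0
side eye model [356.9 198.7] hole [] peg root/tip model [312.3 238.5] [325.6 227.6]
top eye model [357.4 244.9] hole [] peg root/tip model [313.8 241.9] [326.3 244.3]
```

Request:
move_arm([
  {"wx": 0.2, "wy": 0.1, "wz": -0.3, "tx": 0.001, "ty": 0.0107, "tz": 0.02, "fingers": 1},
  {"wx": 0.2, "wy": 0.1, "wz": -0.3, "tx": 0.001, "ty": 0.0107, "tz": 0.045, "fingers": 1},
  {"wx": 0.2, "wy": 0.1, "wz": -0.3, "tx": 0.001, "ty": 0.0107, "tz": 0.065, "fingers": 1},
  {"wx": 0.2, "wy": 0.1, "wz": -0.3, "tx": 0.001, "ty": 0.0107, "tz": 0.08, "fingers": 1},
  {"wx": 0.2, "wy": 0.1, "wz": -0.3, "tx": 0.001, "ty": 0.0107, "tz": 0.09, "fingers": 1},
  {"wx": 0.2, "wy": 0.1, "wz": -0.3, "tx": 0.001, "ty": 0.0107, "tz": 0.096, "fingers": 1},
  {"wx": 0.2, "wy": 0.1, "wz": -0.3, "tx": 0.001, "ty": 0.0107, "tz": 0.096, "fingers": 1},
])

```text
time_s: 21.05
tool_pos: [0.507, -0.0744, 0.1426]
eef_rot: [-3.136, 0.698, -1.804]
force: [-0.5, 0.1, -0.6]
width: 0.148
grasp_force: 58.8
```

```bash
python3 chk.py
python3 - <<'E'
from h import *
T,gs,gt=pickle.load(open("w9.pkl","rb"))
b=cv2.resize(gs["image"][195:255,295:355],(400,400),interpolation=cv2.INTER_CUBIC); c=cv2.resize(gt["image"][215:270,300:355],(400,400),interpolation=cv2.INTER_CUBIC)
cv2.imwrite("pics/w9.png",np.hstack([b,c]))
E
```

```text
21.05 [ 0.50703497 -0.07442262  0.14264735] [-0.67  0.42 -0.23  1.26  0.62 -2.11] [-0.5  0.1 -0.6]
t [0.0012 0.0007 0.0027] w [-0.08 -0.03  0.26] rows>= 0.1
side eye model [329.5 223.6] hole [] peg root/tip model [312.3 238.5] [325.6 227.6]
top eye model [330.  244.5] hole [] peg root/tip model [313.8 241.9] [326.3 244.3]
```

View pics/w9.png

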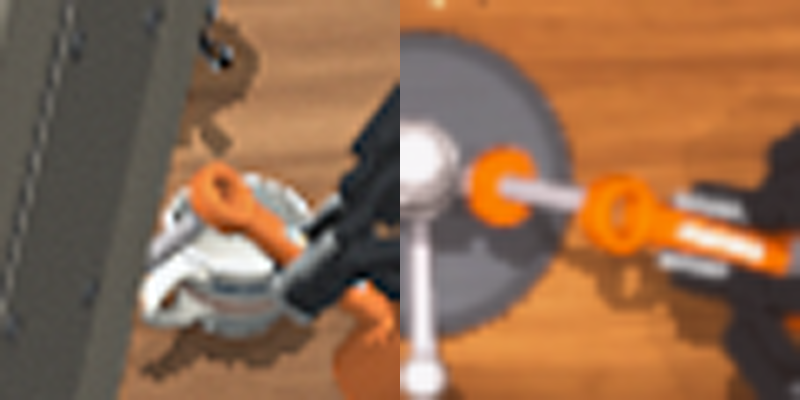

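Top view: the eyelet hole (627,213 in the crop) sits about 1 mm to −x of the peg's line; in the side view it is on the line. I'll shift about 1 mm and lower.

Request:
move_arm([
  {"wx": 0, "wy": 0, "wz": 0, "tx": 0.0003, "ty": -0.001, "tz": 0.004, "fingers": 1},
  {"wx": 0, "wy": 0, "wz": 0, "tx": 0.0003, "ty": -0.001, "tz": 0.008, "fingers": 1},
  {"wx": 0, "wy": 0, "wz": 0, "tx": 0.0003, "ty": -0.001, "tz": 0.012, "fingers": 1},
  {"wx": 0, "wy": 0, "wz": 0, "tx": 0.0003, "ty": -0.001, "tz": 0.016, "fingers": 1},
  {"wx": 0, "wy": 0, "wz": 0, "tx": 0.0003, "ty": -0.001, "tz": 0.02, "fingers": 1},
  {"wx": 0, "wy": 0, "wz": 0, "tx": 0.0003, "ty": -0.001, "tz": 0.02, "fingers": 1},
])

```text
time_s: 21.75
tool_pos: [0.5109, -0.0621, 0.1266]
eef_rot: [-3.138, 0.698, -1.804]
force: [0.2, -0.2, -0.1]
width: 0.148
grasp_force: 58.8
```

Request:
move_arm([
  {"wx": 0, "wy": 0, "wz": 0, "tx": 0, "ty": 0, "tz": 0.006, "fingers": 1},
  {"wx": 0, "wy": 0, "wz": 0, "tx": 0, "ty": 0, "tz": 0.012, "fingers": 1},
  {"wx": 0, "wy": 0, "wz": 0, "tx": 0, "ty": 0, "tz": 0.018, "fingers": 1},
  {"wx": 0, "wy": 0, "wz": 0, "tx": 0, "ty": 0, "tz": 0.023, "fingers": 1},
  {"wx": 0, "wy": 0, "wz": 0, "tx": 0, "ty": 0, "tz": 0.028, "fingers": 1},
  {"wx": 0, "wy": 0, "wz": 0, "tx": 0, "ty": 0, "tz": 0.032, "fingers": 1},
  {"wx": 0, "wy": 0, "wz": 0, "tx": 0, "ty": 0, "tz": 0.035, "fingers": 1},
  {"wx": 0, "wy": 0, "wz": 0, "tx": 0, "ty": 0, "tz": 0.035, "fingers": 1},
])

```text
time_s: 22.55
tool_pos: [0.5164, -0.0406, 0.1]
eef_rot: [-3.137, 0.698, -1.804]
force: [0.2, 0.4, -0.7]
width: 0.145
grasp_force: 58.8
```

Run:
```python
from bench import *
from peg import *
s=sense();T=pose(s); r,pz,d=peg(-1); e=(T@[-.045,0,-.019,1])[:3]; print(s["tool_pos"],s["force"].round(1),"s",(e-r)@pz,"off",(e-r-((e-r)@pz)*pz).round(4))
gt=get_image("top"); C=cam(gt)
for st,c,m in blobs(blue(gt),20)+blobs(orange2(gt),20):
    if 200<c[0]<400 and 200<c[1]<330: print(st.tolist(),c,np.median(cloud(gt,C,m),0).round(3))
# greyish (peg) pixels outside the eyelet, right of the collar, in the top view
i=gt["image"][236:250,304:334]; h=cv2.cvtColor(i,cv2.COLOR_BGR2HSV)
for r_ in h: print("".join("o" if (5<=p[0]<=16 and p[1]>200 and p[2]>170) else ("g" if p[1]<70 and p[2]>120 else ("." if p[1]>=70 else "-")) for p in r_))
```

```text
[ 0.51643218 -0.04056352  0.09995554] [ 0.2  0.4 -0.7] s 0.01034747236274089 off [0.0021 0.0001 0.0005]
[283, 236, 12, 12, 87] [289.  241.3] [0.522 0.051 0.145]
[261, 242, 21, 16, 207] [269.1 249.1] [0.504 0.11  0.057]
[310, 236, 15, 11, 73] [314.6 241.2] [ 0.52  -0.013  0.144]
gggggg..ooooo..g---...........
gggggg.oooooooo..--...........
ggggg.oooooooooo.--g...-----..
ggggg.oooo.......g-gggggg-----
ggggg.ooooo.gggggggggggggggg--
gg--g.ooo..gggggggggggggggggg-
gg---.ooo.o..ggggggggggg...gg-
gg---.ooooooo.....gggggg......
g----..oooooooooooo...gggg....
------...oooooooooooo...ggggg.
---------..ooo....g........ggg
------------..----gggggg......
------g-----------ggggggggg...
g-----gg---------..---ggggg--.
```

Request:
move_arm([
  {"wx": 0, "wy": 0, "wz": 0, "tx": 0, "ty": 0, "tz": 0.002, "fingers": 1},
  {"wx": 0, "wy": 0, "wz": 0, "tx": 0, "ty": 0, "tz": 0.003, "fingers": 1},
  {"wx": 0, "wy": 0, "wz": 0, "tx": 0, "ty": 0, "tz": 0.003, "fingers": 0.7},
  {"wx": 0, "wy": 0, "wz": 0, "tx": 0, "ty": 0, "tz": 0.003, "fingers": 0.5},
  {"wx": 0, "wy": 0, "wz": 0, "tx": 0, "ty": 0, "tz": 0.003, "fingers": 0.5},
  {"wx": 0, "wy": 0, "wz": 0, "tx": 0, "ty": 0, "tz": 0.003, "fingers": 0.5},
  {"wx": 0, "wy": 0, "wz": 0, "tx": 0, "ty": 0, "tz": -0.01, "fingers": 0.5},
  {"wx": 0, "wy": 0, "wz": 0, "tx": 0, "ty": 0, "tz": -0.03, "fingers": 0.5},
  {"wx": 0, "wy": 0, "wz": 0, "tx": 0, "ty": 0, "tz": -0.06, "fingers": 0.5},
  {"wx": 0, "wy": 0, "wz": 0, "tx": 0, "ty": 0, "tz": -0.1, "fingers": 0.5},
  {"wx": 0, "wy": 0, "wz": 0, "tx": 0, "ty": 0, "tz": -0.14, "fingers": 0.5},
  {"wx": 0, "wy": 0, "wz": 0, "tx": 0, "ty": 0, "tz": -0.16, "fingers": 0.5},
])

```text
time_s: 23.8
tool_pos: [0.4924, -0.1429, 0.2251]
eef_rot: [-3.133, 0.696, -1.803]
force: [0.2, -0.1, 0.4]
width: 0.499
grasp_force: 0.0
```

Request:
move_arm([
  {"wx": 0, "wy": 0, "wz": 0, "tx": 0, "ty": 0, "tz": 0, "fingers": 0.5},
  {"wx": 0, "wy": 0, "wz": 0, "tx": 0, "ty": 0, "tz": 0, "fingers": 0.5},
  {"wx": 0, "wy": 0, "wz": 0, "tx": 0, "ty": 0, "tz": 0, "fingers": 0.5},
  {"wx": 0, "wy": 0, "wz": 0, "tx": 0, "ty": 0, "tz": 0, "fingers": 0.5},
  {"wx": 0, "wy": 0, "wz": 0, "tx": 0, "ty": 0, "tz": 0, "fingers": 0.5},
])

```text
time_s: 24.3
tool_pos: [0.4917, -0.1397, 0.2221]
eef_rot: [-3.138, 0.699, -1.804]
force: [0.6, -0.2, 0.8]
width: 0.496
grasp_force: 0.0
```

Run:
```python
from bench import *
from peg import *
s=sense(); print(s["time_s"],s["tool_pos"],s["force"].round(1),s["grasp_force"])
f0=None
for k in range(2):
  for n in("top","side"):
    g=get_image(n); C=cam(g); pickle.dump(g,open(n+"f.pkl","wb"))
    for nm,f in(("b",blue),("o",orange2)):
      for st,c,m in blobs(f(g),20):
        if 200<c[0]<360 and 200<c[1]<330: print(n,nm,st.tolist(),c,np.median(cloud(g,C,m),0).round(3))
# bystanders: green lid, tub, cup, before/after in the top view
a=pickle.load(open("top0.pkl","rb"))["image"]; b=pickle.load(open("topf.pkl","rb"))["image"]
for nm,(x0,y0,x1,y1) in {"jar":(138,217,167,246),"cup":(320,178,358,213),"tub":(460,230,500,268),"stand":(275,215,335,270)}.items(): print(nm,np.abs(a[y0:y1,x0:x1].astype(int)-b[y0:y1,x0:x1]).mean().round(2))
g=pickle.load(open("topf.pkl","rb")); i=g["image"][252:266,290:330]; h=cv2.cvtColor(i,cv2.COLOR_BGR2HSV); v,u=np.nonzero((h[...,1]<60)&(h[...,2]>180)); print("handle top px",u.mean()+290,v.mean()+252,onplane(g,cam(g),(u.mean()+290,v.mean()+252),.087).round(4))
```

```text
24.3 [ 0.49172585 -0.13970451  0.22213675] [ 0.6 -0.2  0.8] 0.0
top b [283, 236, 12, 12, 86] [289.  241.3] [0.522 0.051 0.146]
top b [261, 242, 21, 16, 205] [269.1 249. ] [0.504 0.11  0.058]
top o [310, 236, 11, 10, 75] [314.2 240.6] [ 0.525 -0.013  0.145]
top o [322, 240, 22, 17, 247] [335.  247.7] [ 0.508 -0.073  0.057]
side b [209, 311, 14, 7, 56] [214.7 313.9] [0.398 0.243 0.026]
top b [283, 236, 12, 12, 87] [289.  241.3] [0.523 0.051 0.145]
top b [261, 242, 21, 16, 207] [269.  249.1] [0.504 0.11  0.058]
top o [310, 236, 11, 10, 75] [314.2 240.6] [ 0.525 -0.013  0.144]
top o [322, 240, 22, 17, 247] [335.  247.7] [ 0.508 -0.073  0.055]
side b [209, 311, 14, 7, 55] [214.7 313.9] [0.398 0.243 0.027]
jar 0.39
cup 0.32
tub 71.49
stand 23.66
handle top px 302.64864864864865 259.6756756756757 [[0.4757 0.0165 0.087 ]]
```

Run:
```python
from h import *
g=pickle.load(open("topf.pkl","rb")); P=cloud(g,cam(g),np.pad(np.ones((38,40),bool),((230,212),(460,140)))); print(np.percentile(P[:,2],[5,50,95]))
a=pickle.load(open("side0.pkl","rb"))["image"]; b=pickle.load(open("sidef.pkl","rb"))["image"]
print("side tub",np.abs(a[235:275,462:497].astype(int)-b[235:275,462:497]).mean())
```

```text
[-0.00103219  0.60865966  0.63986888]
side tub 1.078095238095238
```

```bash
python3 -c "
from bench import *
print(finish_job())"
```

```text
the job is handed in; nothing more can be done
None
```

I turned the stand's handle to the brass mark, hung both scoops on the pegs of their own colours down at the collars and let go; in the last pictures they were at rest and the cup, jar and tub looked unmoved, and the job was handed in at about 24 s.

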